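# Snap the registration plate onto the bench hook and lock its guide block

## Task

Lift the drilled plate by its dark grip bar, set its four holes over the white snap studs of the bench hook with the plate's pocket towards the raised stop cleat, and press it down until all four studs have clicked through and it lies fully home. Then lay the boxwood guide block flat in the pocket, and last swing the brass keeper across over the block to its stop. Leave the pigment dish, the bone folder and the brush where they are.

Things in the scene. Friction and masses are not known exactly. Their poses are not given: they have to be found in the camera images.
- hook: Dark hardwood bench hook fixed to the table's far edge. Origin: on the table top, below the middle of the four studs. Bed x -136..+132, y -79..+95 mm, top at 18 mm. Stop cleat along y at the end nearest the robot, x -136..-112 mm, top at 48 mm. The snapped-on plate is centred on this origin, its axes along the hook's, underside 28 mm above the table.
- plate: Loose plywood plate, 200 (x) x 120 (y) x 6 mm, about 0.22 kg, flat on the table. Origin: centre of its underside. Four through holes 14 mm wide at x +-85, y +-48 mm. Its -x end (with the pocket) belongs at the stop cleat. Besides the grip bar and pocket its top is bare and can be pressed with shut fingers, for example at x +-62, y +-45 mm.
- grip (a point): Middle of the top face of the plate's dark wooden grip bar, at plate x +15, y 0, 34 mm above the underside. Bar 50 (x) x 16 (y) mm, standing 28 mm above the plate's top; take it across its 16 mm width.
- pocket (a point): Centre of the pocket floor on the plate's top face: plate x -50, y 0, 6 mm above the underside; axes as the plate's. Inner space 30 (x) x 56 (y) mm inside a wooden fence 5 mm high, 4 mm thick. The block lies here with its length along y, 3 mm of play all round.
- block: Loose boxwood guide block, 24 (x) x 50 (y) x 24 (z) mm, 35 g, a brass line along its top. Origin: centre of its underside. Starts flat on the table; take it across its 24 mm width. The same either way round.
- keeper (a joint): Brass keeper bar turning about an upright pivot on the hook, clockwise from above as the value grows. 0: its free end points along hook +x turned 30 degrees outward to +y, clear of the plate; 2.094 (its stop): along hook -y, across the seated block. Starts at 0 to 0.5 rad. Stays where it is left; about 1 N at the knob moves it.
- keeper_pivot (a point): Keeper's pivot axis at hook x -50, y +76 mm, at the height of the bar's underside, 62 mm above the table (a seated block's top is at 58 mm). The bar is 14 mm wide, 8 mm thick and reaches 66 mm from the pivot.
- keeper_knob (a point): Middle of the top of the round upright brass knob on the keeper bar, 58 mm from the pivot axis: 14 mm diameter, 22 mm tall, top 92 mm above the table. It can be pushed round with shut fingers or pinched from above.
- dish: Bystander: shallow pewter pigment dish, 72 mm across, 22 mm high. Origin: centre of its underside. Leave alone.
- folder: Bystander: flat ivory-toned bone folder about 160 x 22 x 5 mm. Leave alone.
- brush: Bystander: brass-capped dark horsehair brush about 125 x 36 x 18 mm. Leave alone.
- stud0 (a point): White snap stud 0 of the hook (cleat end, -y side; hook x -85, y -48 mm). Point: on its axis, on top of its 20 mm collar, 28 mm above the table, where the plate's underside rests when home. Each stud's head has two spring barbs, 18 mm tall, 8 mm wide at the tip, 17.6 at the barbs.
- hole0 (a point): Centre of plate hole 0 at the plate's underside; it goes over stud 0. Laid on without force the plate stays about 10 mm too high; about 5 N near a stud (about 15 N slowly for all four at once) pushes it down until the barbs spring out over its top face, which leaves about 1 mm of play.
- stud1 (a point): White snap stud 1 of the hook (cleat end, +y side; hook x -85, y +48 mm). Point: on its axis, on top of its 20 mm collar, 28 mm above the table, where the plate's underside rests when home.
- hole1 (a point): Centre of plate hole 1 at the plate's underside; it goes over stud 1.
- stud2 (a point): White snap stud 2 of the hook (lip end, -y side; hook x +85, y -48 mm). Point: on its axis, on top of its 20 mm collar, 28 mm above the table, where the plate's underside rests when home.
- hole2 (a point): Centre of plate hole 2 at the plate's underside; it goes over stud 2.
- stud3 (a point): White snap stud 3 of the hook (lip end, +y side; hook x +85, y +48 mm). Point: on its axis, on top of its 20 mm collar, 28 mm above the table, where the plate's underside rests when home.
- hole3 (a point): Centre of plate hole 3 at the plate's underside; it goes over stud 3.
Not all that is in view belongs to the job. Of the things that look like the block, the smallest one is meant.

How it is judged:
By the outcome, as a careful person would: the job done as asked, in the order asked, and still so for the second after the job is handed in, with the robot touching nothing.
It also fails if it takes over 72 s, if anything falls off the work surface, if the arm or the gripper's body presses on something with over 40 N, if the wrist force passes 120 N, or if a joint passes its speed limit or range.

## Robot

A 6-joint arm with a two-finger parallel gripper is mounted at the origin on the work surface. World frame = base frame: x ahead of the robot, y to its left, z up, the work surface at z = 0. Lengths are in mm, angles in rad, forces in N, time in s.
With the tool pointing down it reaches from about 400 to 925 mm from the base axis. Payload 12.5 kg.
Tool frame: the origin (TCP) lies at the very end of the fingers, on their centre line; the grasp point (between the pads) lies 19 mm behind it; z points along the fingers, x is the direction in which the jaws open and shut, and the axes are right-handed (so a half turn about z gives the same grasp; the last joint's range is limited). The gripper opens to 95 mm and grips with 3 to 60 N. Pads are 20 mm wide; open, the fingers measure 119 mm over their backs; the gripper's body (75 mm by 180 mm) begins 59 mm behind the grasp point.
Start: joints at [-1.218, 0.491, 1.559, -0, 1.092, -0.106], TCP at [276.82, -560.373, 214.661] pointing down, gripper open.
Joint ranges: [-3.1, 3.1], [-0.84, 2.19], [0.05, 2.79], [-1.13, 4.28], [0.06, 2.93], [-2.69, 2.69]. Speed limits (rad/s): [2.22, 2.22, 2.79, 3.14, 3.14, 3.14].

## Interface

Orientations are given as [roll, pitch, yaw] about the fixed x, y, z axes, in that order (R = Rz(yaw) Ry(pitch) Rx(roll)).
In Python, from cell import env gives the robot as it stands.
- The arm moves only by the tool arm_command, never from a script. Its argument "motion" is one flat list of numbers, 7 for each row, row after row: the opening, from -1 (shut) to 1 (fully open), then the shift along the tool's x, y, z in mm, then the turn, a rotation vector about the tool's x, y, z in degrees. In form: [fingers, dx, dy, dz, rx, ry, rz, fingers, dx, dy, dz, rx, ry, rz, ...]. A call has 1 to 20 rows; each row is the pose to reach, as a shift and turn from the pose commanded when the call began, along the tool's axes at that moment; what a row does not reach only later rows make up. A row lasts 1/10 s, in which the tool goes at most 50 mm and 8.59 degrees, less where a joint would pass 70% of its speed; a pose out of reach is approached as far as the arm can. A call with a gripper value outside its range is refused whole. The fingers move at their own pace and stop on an object; the grip force is fixed at half the most. Time passes only in rows, so rows that repeat a pose let the fingers close. It gives the time, the measured TCP pose, the force and the opening at its end, in the units of the state.
- env.state(): the state, without advancing time (a new reading comes with each control period).
- env.read_camera(name): name is "side" or "top" or "wrist"; returns (picture, depth): 420x560x3 uint8, red, green, blue; 420x560 float32, mm along the optical axis (not along the pixel's ray), 0 where there is no reading.
- env.calibration(name): a dict with "fx", "fy", "cx", "cy" (pixels), "distortion" ([k1, k2, p1, p2, k3] as OpenCV has them; the pictures are not rectified), "cam_to_world" (4x4, takes a point from camera to world coordinates). Camera axes: x right, y down, z forward; pixel columns grow to the right and rows downward; lengths in mm; the calibration is good to about 2 mm. A picture is of the moment at which its call begins: read the wrist's pose just before it. calibration takes no time and is no camera call; for the wrist camera it gives the pose at the moment of the call.
- env.job_done(): hands the job in, once; it reports no verdict.
Trained networks look in the newest picture that a camera, given by its name, has taken for a name from the list of things; names that differ only in an ending like _2 or _b are one class to them, and where a whole thing is asked for, a point or a joint stands for the part that bears it (a point fixed in the world has none). Each returns a list of dicts, best first, with "confidence" (0 to 1); they miss things now and then, are a little off and sometimes report something else, mostly with a low value. They report only what shows in the picture. A call takes as long as a camera call. They do not tell look-alikes from the thing itself.
- env.recognise(camera, label): "location" ([column, row] in pixels, amid what is visible of it).
- env.silhouettes(camera, label): "region" (420x560 bool, what is visible of it) and "location" ([column, row] in pixels, amid what is visible of it).
- env.spot_point(camera, label): "location" ([column, row] in pixels: a listed point, or the origin of a listed thing).
The state is a dict: "t": time; "joints": joint angles; "qvel": joint speeds; "tau": joint torques, N m; "eef_pos": TCP position; "tcp_rot": TCP orientation; "ft_force": force on the tool from outside, world axes, zero at the start; "moment": the same for the moment, N m; "opening": opening from 0.0 (shut) to 1.0 (fully open).
Only numpy, scipy, OpenCV 4.12 (cv2) and the standard library are available. Lean on these libraries where they do the work, as an engineer would, in place of code of your own. Each camera call takes 0.05 s, during which the arm holds its last target.

## Working session

There is one attempt and no reset: what is moved stays moved. The work goes in short steps, Python scripts to look and compute and a tool call to move; the robot and the scene stay as the last step left them, time stands still between calls to the robot, and variables do not carry over. Pictures are saved under pics/ and viewed, and the job is handed in when it is done.

Besides the shell and the picture viewer there is one more tool, called after "Request:" as name(argument=value, ...), one argument or row to a line, values as JSON. arm_command: Moves the arm, as the interface text tells. Its arguments: {"type":"object","properties":{"motion":{"type":"array","items":{"type":"number"}}},"required":["motion"]}

```bash
ls; mkdir -p pics
python3 - <<'E'
from cell import env
import cv2
print(env.state())
for n in ["side","top","wrist"]:
    p,d=env.read_camera(n); cv2.imwrite(f"pics/{n}0.png",p[:,:,::-1])
    c=env.calibration(n); print(n,c)
E
```

```text
pics
{'t': 0.0, 'joints': array([-1.21760240e+00,  4.91599248e-01,  1.55945784e+00,  1.57432083e-05,
        1.09170186e+00, -1.05595697e-01]), 'qvel': array([ 8.68784640e-04,  2.11572793e-03, -1.29001389e-03,  3.01574286e-05,
        3.16057765e-04, -1.32955810e-03]), 'tau': array([ 1.45259943e-03, -6.12640285e+01, -2.58178389e+01,  6.92936755e-02,
        4.82657435e-02, -1.18282214e-04]), 'eef_pos': array([ 276.72958532, -560.1216415 ,  214.03420307]), 'tcp_rot': array([-3.14145584e+00,  1.15833427e-03, -1.11201389e+00]), 'ft_force': array([0.02128104, 0.53426256, 1.17317419]), 'moment': array([-0.02598662, -0.02389198, -0.00875947]), 'opening': 0.9966756772209431}
side {'fx': 420.2745299830692, 'fy': 420.2745299830692, 'cx': 275.96720974405025, 'cy': 207.63170458483134, 'distortion': array([-0.04509526,  0.        ,  0.        ,  0.        ,  0.        ]), 'cam_to_world': array([[-9.03114621e-01, -3.03590436e-01,  3.03672239e-01,
         1.07438438e+02],
       [-4.29054122e-01,  6.09637589e-01, -6.66524246e-01,
         9.45858628e+02],
       [ 1.72203747e-02, -7.32239618e-01,
[... 540 characters left out ...]
00785120e-01, -9.79632485e-01,
         1.15741201e+03],
       [ 0.00000000e+00,  0.00000000e+00,  0.00000000e+00,
         1.00000000e+00]])}
wrist {'fx': 308.81317986463176, 'fy': 308.81317986463176, 'cx': 278.98442883053514, 'cy': 208.47677855657392, 'distortion': array([-0.02643689,  0.        ,  0.        ,  0.        ,  0.        ]), 'cam_to_world': array([[ 4.42084105e-01, -8.62764156e-01, -2.45356181e-01,
         3.46195951e+02],
       [-8.96973268e-01, -4.25459731e-01, -1.20095688e-01,
        -5.26195178e+02],
       [-7.74919712e-04,  2.73170331e-01, -9.61965368e-01,
         3.85320473e+02],
       [ 0.00000000e+00,  0.00000000e+00,  0.00000000e+00,
         1.00000000e+00]])}
```

View pics/top0.png

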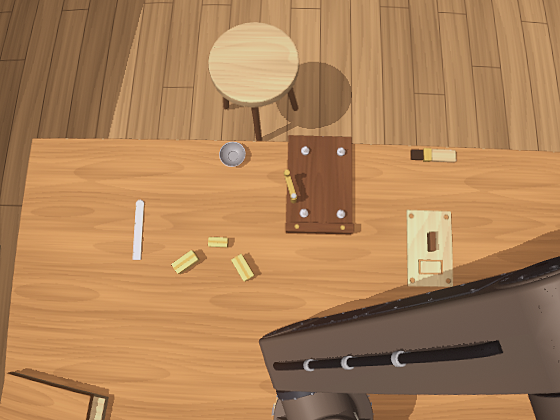

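View pics/side0.png

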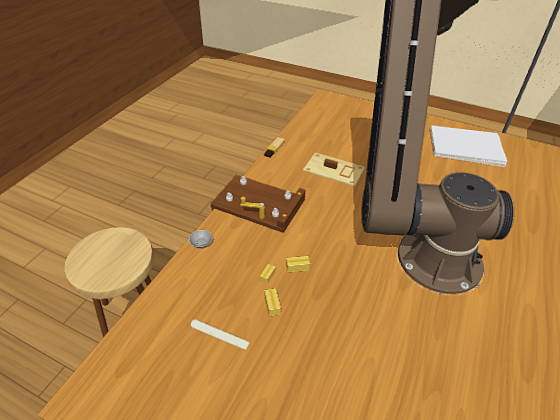

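View pics/wrist0.png

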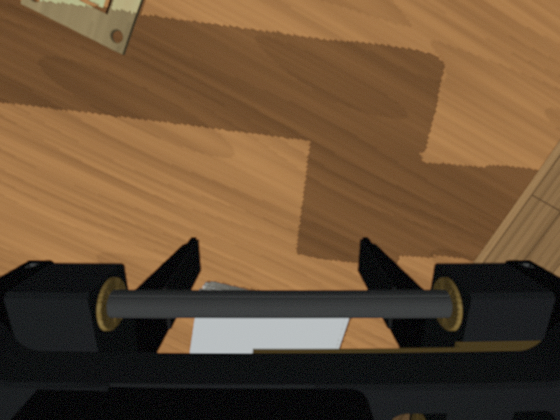

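The top picture shows the hook at (320,185), the plate at (430,248), and three block look-alikes at (185,262), (218,242) and (243,268). The last group needs sizing. The keeper is at (291,185), near its start. The folder is at (138,230), the dish at (232,154) and the brush at (433,155).

```bash
cat > h.py <<'E'
from cell import env
import cv2, numpy as np
from scipy.spatial.transform import Rotation as R
def ray(c,px):
    K=np.array([[c['fx'],0,c['cx']],[0,c['fy'],c['cy']],[0,0,1.]])
    u=cv2.undistortPoints(np.array(px,float).reshape(-1,1,2),K,np.array(c['distortion'])).reshape(-1,2)
    d=np.c_[u,np.ones(len(u))]; M=c['cam_to_world']
    return M[:3,3], d@M[:3,:3].T, d
def onz(c,px,z):
    o,d,_=ray(c,px); s=(z-o[2])/d[:,2]; return o+d*s[:,None]
def proj(c,P):
    K=np.array([[c['fx'],0,c['cx']],[0,c['fy'],c['cy']],[0,0,1.]])
    M=np.linalg.inv(c['cam_to_world']); 
    return cv2.projectPoints(np.array(P,float).reshape(-1,1,3),cv2.Rodrigues(M[:3,:3])[0],M[:3,3],K,np.array(c['distortion']))[0].reshape(-1,2)
def cloud(c,dep):
    h,w=dep.shape; v,u=np.mgrid[:h,:w]
    o,d,_=ray(c,np.c_[u.ravel(),v.ravel()])
    return (o+d*dep.ravel()[:,None]).reshape(h,w,3)
Z={'stud0':28,'stud1':28,'stud2':28,'stud3':28,'hole0':0,'hole1':0,'hole2':0,'hole3':0,'grip':34,'pocket':6,'keeper_pivot':62,'keeper_knob':92,'block':0,'plate':0,'hook':0}
E
python3 - <<'E'
from h import *
env.read_camera("top"); p,d=env.read_camera("top"); c=env.calibration("top")
C=cloud(c,d)
for l in ['stud0','stud3','stud1','stud2','grip','pocket','keeper_knob','keeper_pivot']:
    r=env.spot_point("top",l)
    for q in r[:2]: print(l,np.round(q['location'],1),round(q['confidence'],2),onz(c,[q['location']],Z[l])[0].round(1))
for q in env.silhouettes("top","block"):
    m=q['region']; P=C[m]; t=P[P[:,2]>P[:,2].max()-8]
    (cx,cy),(w,h),a=cv2.minAreaRect(P[:,:2].astype(np.float32))
    print("block",np.round(q['location']),round(q['confidence'],2),m.sum(),round(cx),round(cy),round(w),round(h),round(a),P[:,2].min().round(),np.percentile(P[:,2],90).round())
print(env.state()['t'])
im=cv2.resize(p[210:300,150:280],None,fx=6,fy=6,interpolation=cv2.INTER_CUBIC); cv2.imwrite("pics/blk.png",im[:,:,::-1])
E
```

```text
stud0 [340.2 148.8] 0.98 [689.8 -33.9  28. ]
stud0 [304.7 213.3] 0.97 [511.3  57.6  28. ]
stud3 [340.2 148.8] 0.98 [689.8 -33.9  28. ]
stud3 [304.7 213.3] 0.97 [511.3  57.6  28. ]
stud1 [340.2 148.8] 0.98 [689.8 -33.9  28. ]
stud1 [304.7 213.3] 0.97 [511.3  57.6  28. ]
stud2 [340.2 148.8] 0.98 [689.8 -33.9  28. ]
stud2 [304.7 213.3] 0.97 [511.3  57.6  28. ]
grip [433.7 239.9] 0.67 [ 449.3 -277.5   34. ]
grip [294.4 196.5] 0.43 [553.8  85.5  34. ]
pocket [430.8 266.3] 0.63 [ 383.1 -276.9    6. ]
keeper_knob [288.7 175.1] 0.6 [595.  101.3  92. ]
keeper_pivot [296.1 194.2] 0.85 [553.6  81.4  62. ]
keeper_pivot [339.8 213.8] 0.29 [506.1 -29.8  62. ]
block [244. 266.] 0.84 338 335 172 172 47 52 -1.0 35.0
block [186. 261.] 0.74 359 381 364 41 64 40 -2.0 35.0
block [218. 242.] 0.62 178 431 280 50 22 89 5.0 28.0
block [322. 189.] 0.25 6421 661 15 190 730 86 -756.0 48.0
0.7
```

View pics/blk.png

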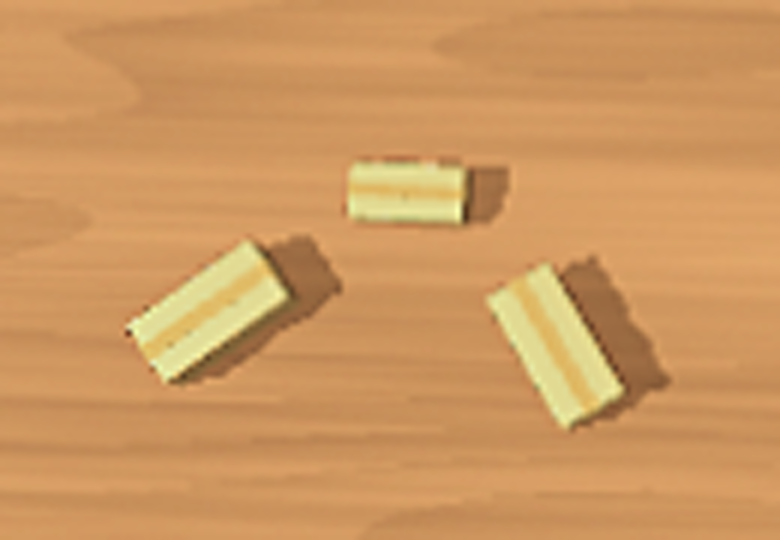

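The smallest look-alike is the one at (218,242): about 50x22 mm with its top near 24, at about (431,280), long side along y. The other two are about 64x40 and 35 high. So it's the block. Next I move over the plate for a closer look.

Request:
arm_command(
  motion=[0,-20,-30,1,0,0,3,0,-50,-70,4,0,0,7,0,-80,-115,7,0,0,12,0,-110,-160,9,0,0,17,0,-140,-205,11,0,0,21,0,-165,-240,13,0,0,24,0,-180,-261,14,0,0,26.3,0,-184,-267,14,0,0,26.3,0,-184,-267,14,0,0,26.3],
)

```text
t: 1.6
eef_pos: [435.2, -276.6, 200.8]
tcp_rot: [-3.141, -0.0, -1.568]
ft_force: [-0.2, -0.4, -0.2]
opening: 0.498
```

```bash
cat > look.py <<'E'
from h import *
import sys,json
def look(cam,labels,name,verbose=True):
    c=env.calibration(cam); p,d=env.read_camera(cam); cv2.imwrite(f"pics/{name}.png",p[:,:,::-1])
    out={}
    for l in labels:
        r=env.spot_point(cam,l)
        out[l]=[(q['location'],q['confidence']) for q in r]
        if verbose:
            for q in r[:6]:
                if q['confidence']>.25: print(l,np.round(q['location'],1),round(q['confidence'],2),onz(c,[q['location']],Z[l])[0].round(1))
    return c,p,d,out
def st():
    s=env.state(); print('t',round(s['t'],2),'pos',s['eef_pos'].round(1),'rot',np.degrees(s['tcp_rot']).round(2),'F',s['ft_force'].round(1),'op',round(s['opening']*95,1),'j',s['joints'].round(2)); return s
def delta(pos,yaw):
    s=env.state(); Rm=R.from_euler('xyz',s['tcp_rot']); Rt=R.from_euler('xyz',[np.pi,0,yaw])
    print('delta tool',Rm.inv().apply(np.array(pos)-s['eef_pos']).round(1),'rot deg',np.degrees((Rm.inv()*Rt).as_rotvec()).round(2))
E
python3 - <<'E'
from look import *
st()
Z.update({f'hole{i}':0 for i in range(4)})
c,p,d,o=look("wrist",['hole0','grip','pocket','plate'],"w1")
E
```

```text
t 1.6 pos [ 435.2 -276.6  200.8] rot [-1.7998e+02 -3.0000e-02 -8.9860e+01] F [-0.2 -0.4 -0.2] op 47.4 j [-0.69  0.35  1.84 -0.    0.95  0.87]
hole0 [239.9 250.3] 0.87 [ 350.2 -225.8    0. ]
hole0 [321.3 118.7] 0.85 [ 515.2 -325.5    0. ]
hole0 [236.2 115.8] 0.68 [ 518.3 -227.     0. ]
hole0 [310.8 249.5] 0.59 [ 351.5 -318.1    0. ]
grip [277.8 183.2] 0.8 [ 445.8 -275.3   34. ]
pocket [278.6 224.8] 0.62 [ 387.4 -276.2    6. ]
plate [273.5 186.5] 0.55 [ 435.  -269.9    0. ]
```

View pics/w1.png

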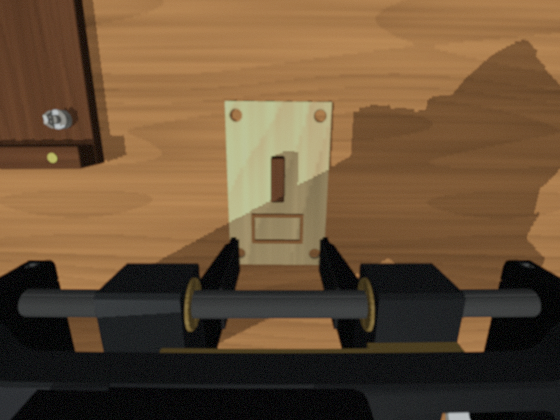

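The wrist view shows the plate at (278,183): grip bar at (278,180), pocket at (278,228), holes at (236,115), (320,116) and partly hidden ones at (240,253), (314,253). One hook stud shows at (58,119). Next I refine the plate's yaw.

Run:
```python
from look import *
c=env.calibration("wrist"); p,d=env.read_camera("wrist")
C=cloud(c,d)
# plate top: z 3..9 
for lab in ['plate','grip']:
  r=env.silhouettes("wrist",lab)
  for q in r[:2]:
    m=q['region']; P=C[m]; print(lab,q['confidence'],m.sum(),np.percentile(P[:,2],[5,50,95]).round(1))
m=env.silhouettes("wrist","plate")[0]['region'].astype(np.uint8)
cv2.imwrite("pics/m1.png",m*255)
v,u=np.where(m>0)
# edges at rows
L=[];Rr=[]
for r in range(108,235,3):
    cs=u[v==r]; L.append((cs.min(),r)); Rr.append((cs.max()+1,r))
for E in (L,Rr):
    W=onz(c,np.array(E)-[.5,0],6); k=np.polyfit(W[:,0],W[:,1],1); print('edge slope deg',np.degrees(np.arctan(k[0])).round(2),'y at 433',np.polyval(k,433).round(1),'res',np.std(W[:,1]-np.polyval(k,W[:,0])).round(2))
T=[]
for cc in range(232,326,3):
    rs=v[u==cc]; T.append((cc,rs.min()))
W=onz(c,np.array(T)-[0,.5],6);k=np.polyfit(W[:,1],W[:,0],1);print('top slope',-np.degrees(np.arctan(k[0])),'x at mid',np.polyval(k,-275))
# grip top by depth
g=(C[:,:,2]>28)&(C[:,:,2]<40)&(m>0)
vv,uu=np.where(g); G=onz(c,np.c_[uu,vv],34)
print('grip',cv2.minAreaRect(G[:,:2].astype(np.float32)),len(G),C[g][:,2].mean())
```

```text
plate 0.6 15488 [ 5.7  7.  13.1]
grip 0.94 15849 [ 5.5  7.  13.3]
edge slope deg -0.55 y at 433 -215.0 res 0.57
edge slope deg -0.74 y at 433 -333.8 res 0.45
top slope -0.24391222664155557 x at mid 534.7546058087087
grip ((449.1251525878906, -273.73089599609375), (49.38450241088867, 15.694366455078125), 0.009518856182694435) 661 34.72379148590031
```

Request:
arm_command(
  motion=[0,-1,-6,25,0,0,0.3,0,-2.4,-14,65,0,0,0.6,0,-2.4,-14,105,0,0,0.6,0,-2.4,-14,140,0,0,0.6,0,-2.4,-14,165,0,0,0.6,0,-2.4,-14,182,0,0,0.6,0,-2.4,-14,190,0,0,0.6,0,-2.4,-14,191.5,0,0,0.6,-1,-2.4,-14,191.5,0,0,0.6,-1,-2.4,-14,191.5,0,0,0.6,-1,-2.4,-14,191.5,0,0,0.6,-1,-2.4,-14,191.5,0,0,0.6,-1,-2.4,-14,191.5,0,0,0.6],
)

```text
t: 3.35
eef_pos: [448.9, -274.9, 9.6]
tcp_rot: [-3.141, -0.001, -1.581]
ft_force: [-0.0, 1.1, 5.0]
opening: 0.166
```

Gripped at 15.8 mm. Next: lift, then move to a spot where the wrist camera sees the hook past the plate.

Request:
arm_command(
  motion=[-1,0,0,-3,0,0,0,-1,0,0,-12,0,0,0,-1,0,0,-30,0,0,0,-1,-4,-6,-55,0,0,0,-1,-12,-18,-85,0,0,0,-1,-24,-38,-118,0,0,0,-1,-40,-62,-148,0,0,0,-1,-56,-88,-170,0,0,0,-1,-70,-110,-184,0,0,0,-1,-80,-124,-190,0,0,0,-1,-85,-131,-190,0,0,0,-1,-85,-131,-190,0,0,0,-1,-85,-131,-190,0,0,0],
)

```text
t: 4.65
eef_pos: [579.8, -191.3, 198.5]
tcp_rot: [3.14, 0.0, -1.582]
ft_force: [-1.1, 0.5, -3.4]
opening: 0.17
```

Run:
```python
from look import *
st()
c,p,d,o=look("wrist",['stud0','keeper_pivot','keeper_knob','hole0'],"w2")
```

```text
t 4.65 pos [ 579.8 -191.3  198.5] rot [ 1.7992e+02  2.0000e-02 -9.0620e+01] F [-1.1  0.5 -3.4] op 16.1 j [-0.43  0.49  1.61 -0.    1.04  1.15]
stud0 [128.2  92.8] 0.82 [687.8 -34.2  28. ]
stud0 [149.2 246.2] 0.72 [514.6 -34.8  28. ]
stud0 [42.1 95.5] 0.55 [687.3  59.   28. ]
keeper_pivot [ 18.6 229.9] 0.63 [548.7  90.2  62. ]
hole0 [364.9 135.6] 0.93 [ 639.3 -292.3    0. ]
hole0 [192.4 139. ] 0.84 [637.7 -90.2   0. ]
```

View pics/w2.png

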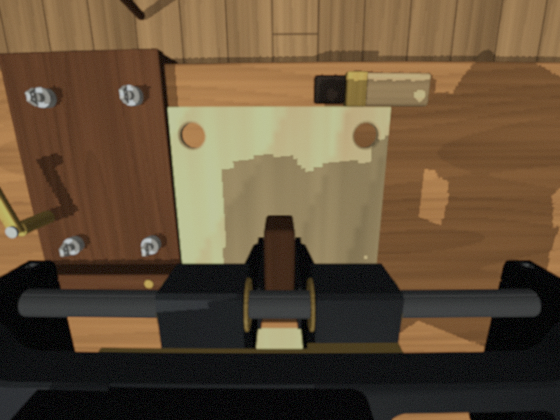

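The wrist view shows the held plate with its lip holes at (193,136) and (365,135), and hook studs at (128,93), (42,96), (149,246), (70,246). The keeper knob is at (10,230). Next I fit the hook and the held plate rigidly.

Run:
```python
from look import *
from scipy.optimize import least_squares
cw=env.calibration("wrist"); p,d=env.read_camera("wrist")
r=[q for l in ['stud0','stud1'] for q in env.spot_point("wrist",l) if q['confidence']>.3]
for q in r: print(np.round(q['location'],1),q['confidence'])
rt=[]
ct=env.calibration("top"); pt,dt=env.read_camera("top")
for l in ['stud0','stud2']: rt+=[q for q in env.spot_point("top",l) if q['confidence']>.3]
cs=env.calibration("side"); ps,ds=env.read_camera("side")
rs=[q for q in env.spot_point("side","stud0") if q['confidence']>.3]
S=np.array([[-85,-48],[-85,48],[85,-48],[85,48.]])
def fit(pts,name):
    pts=np.array(pts)
    def model(v): a=v[2]; return S@np.array([[np.cos(a),np.sin(a)],[-np.sin(a),np.cos(a)]])+v[:2]
    def f(v):
        M=model(v); D=np.linalg.norm(pts[:,None,:2]-M[None],axis=2); i=D.argmin(1); return (pts[:,:2]-M[i]).ravel()
    s=least_squares(f,[601,12,0.0],loss='soft_l1'); print(name,s.x[:2].round(1),np.degrees(s.x[2]).round(2),'res',s.fun.reshape(-1,2).round(1).tolist())
for nm,c,rr in (('wrist',cw,r),('top',ct,rt),('side',cs,rs)):
    pts=onz(c,[q['location'] for q in rr],28); print(pts.round(1).tolist()); fit(pts,nm)
np.save('w2.npy',p)
im=cv2.resize(p[60:280,0:220],None,fx=3,fy=2.7,interpolation=cv2.INTER_CUBIC); cv2.imwrite("pics/w2c.png",im[:,:,::-1])
im=cv2.resize(p[70:270,150:410],None,fx=3,fy=3,interpolation=cv2.INTER_CUBIC); cv2.imwrite("pics/w2d.png",im[:,:,::-1])
# plate held: holes
o=[q for q in env.spot_point("wrist",'hole2') if q['confidence']>.3]
E=onz(cw,[q['location'] for q in o],188.9); print([q['location'] for q in o],E.round(1).tolist())
```

```text
[ 73.1 246.9] 0.84
[127.6  95. ] 0.78
[150.9 247.8] 0.73
[41.5 92.8] 0.56
[ 73.1 246.9] 0.84
[127.6  95. ] 0.78
[150.9 247.8] 0.73
[41.5 92.8] 0.56
[[515.0, 58.4, 28.0], [686.4, -33.5, 28.0], [513.0, -36.8, 28.0], [690.9, 59.0, 28.0], [515.0, 58.4, 28.0], [686.4, -33.5, 28.0], [513.0, -36.8, 28.0], [690.9, 59.0, 28.0]]
wrist [600.7  11.4] 0.26 res [[-0.5, -0.6], [0.5, 2.7], [-2.9, 0.2], [5.4, -0.8], [-0.5, -0.6], [0.5, 2.7], [-2.9, 0.2], [5.4, -0.8]]
[[515.8, -30.4, 28.0], [677.5, -28.9, 28.0], [675.4, 58.1, 28.0], [515.8, -30.4, 28.0], [677.5, -28.9, 28.0], [675.4, 58.1, 28.0]]
top [592.3  17.8] 0.5 res [[8.2, 0.5], [-0.2, 0.6], [-1.4, -8.4], [8.2, 0.5], [-0.2, 0.6], [-1.4, -8.4]]
[[517.3, -27.5, 28.0], [679.4, 70.2, 28.0], [512.4, 63.6, 28.0], [687.9, -29.8, 28.0]]
side [599.7  18.9] 2.14 res [[0.8, 4.8], [-3.5, 0.1], [-0.6, -0.2], [1.5, -3.9]]
[[190.8, 140.8], [365.5, 134.6], [113.9, 172.8]] [[647.2, -141.6, 188.9], [649.5, -242.0, 188.9], [629.3, -93.9, 188.9]]
```

View pics/w2c.png

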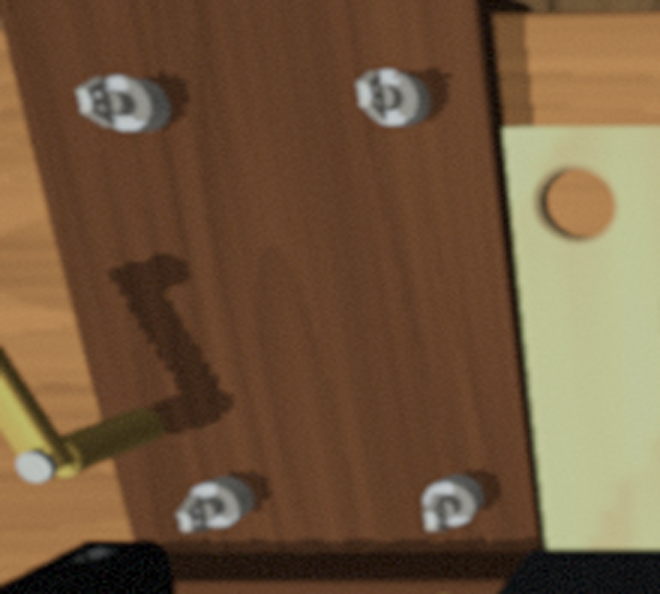

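View pics/w2d.png

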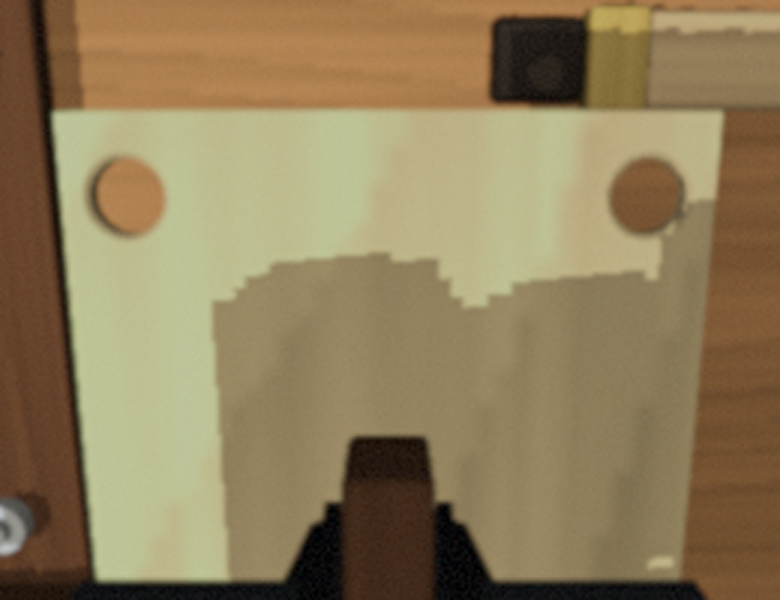

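```bash
cat > fit.py <<'E'
from look import *
from scipy.optimize import minimize
def studmask(p):
    h=cv2.cvtColor(p,cv2.COLOR_RGB2HSV); return ((h[:,:,1]<75)&(h[:,:,2]>70)).astype(np.uint8)
th=np.linspace(0,2*np.pi,24,endpoint=False)
def studpts(x,y):
    L=[]
    for r,z in ((10,18),(10,28),(7.5,36),(4,46)): L.append(np.c_[x+r*np.cos(th),y+r*np.sin(th),np.full(24,z)])
    return np.vstack(L)
S=np.array([[-85,-48],[-85,48],[85,-48],[85,48.]])
def rot(a): return np.array([[np.cos(a),np.sin(a)],[-np.sin(a),np.cos(a)]])
def render(c,v,sc=4,shape=(420,560),which=range(4)):
    m=np.zeros((shape[0]*sc,shape[1]*sc),np.uint8)
    for i in which:
        x,y=S[i]@rot(v[2])+v[:2]
        q=(proj(c,studpts(x,y))+.5)*sc
        cv2.fillConvexPoly(m,cv2.convexHull(q.astype(np.int32)),1)
    return m
def fithook(c,p,v0,which=range(4),sc=4):
    M=studmask(p); roi=cv2.dilate(cv2.resize(render(c,v0,1,which=which),(560,420)),np.ones((13,13)))
    M=M*roi; Mb=cv2.resize(M*255,None,fx=sc,fy=sc,interpolation=cv2.INTER_LINEAR)>127
    def f(v):
        m=render(c,[v[0],v[1],v[2]/100],sc,which=which)>0
        return -(m&Mb).sum()/(m|Mb).sum()
    best=minimize(f,[v0[0],v0[1],v0[2]*100],method='Nelder-Mead',options=dict(initial_simplex=np.array([[0,0,0],[4,0,0],[0,4,0],[0,0,2.]])+[v0[0],v0[1],v0[2]*100]))
    return np.r_[best.x[:2],best.x[2]/100],-best.fun
E
python3 - <<'E'
from fit import *
c=env.calibration("wrist"); p=np.load('w2.npy')
print(fithook(c,p,[601,12,.005]), fithook(c,p,[603,10,-.01]))
v,_=fithook(c,p,[601,12,.005])
im=p.copy(); 
m=render(c,v,1); cn,_=cv2.findContours(m,0,2); big=cv2.resize(p[60:280,0:220],None,fx=3.5,fy=2.7)
for k in cn: cv2.polylines(big,[((k.reshape(-1,2)-[0,60]+.5)*[3.5,2.7]).astype(np.int32)],True,(255,0,0))
# hook bed edge z=18 y -79
for ln in ([[-112,-79,18],[132,-79,18]],[[132,-79,18],[132,95,18]],[[-112,-79,48],[-112,95,48]]):
    L=np.array(ln,float); L=np.c_[L[:,:2]@rot(v[2])+v[:2],L[:,2]]
    cv2.polylines(big,[((proj(c,L)-[0,60]+.5)*[3.5,2.7]).astype(np.int32)],False,(0,255,0))
cv2.imwrite("pics/w2e.png",big[:,:,::-1])
H=onz(c,[[192.3,135.3],[365.7,135.3]],194.9); print(H.round(1), np.degrees(np.arctan2(*(H[0]-H[1])[:2])))
for cam,v0 in (('top',v),('side',v)):
    cc=env.calibration(cam); pp,_=env.read_camera(cam); print(cam,fithook(cc,pp,v0))
E
```

```text
(array([6.00787162e+02, 1.37049445e+01, 5.17002631e-04]), np.float64(0.8726442033123929)) (array([6.00819517e+02, 1.37171367e+01, 9.66395099e-04]), np.float64(0.8729824310812742))
[[ 651.  -143.9  194.9]
 [ 649.8 -240.1  194.9]] 0.6603315206062809
top (array([5.98302925e+02, 1.04420896e+01, 2.85768610e-02]), np.float64(0.3201087825947848))
side (array([5.98836732e+02, 1.29300384e+01, 1.72547415e-03]), np.float64(0.8655616942909761))
```

View pics/w2e.png

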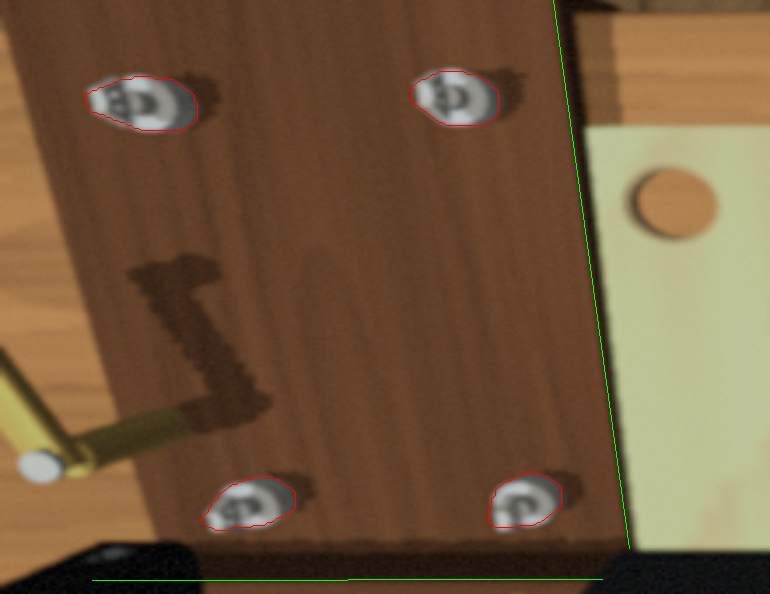

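The fitted hook outlines overlay well: origin about (600.8,13.4), yaw about 0. The side camera gives (598.8,12.9). The held plate centre is (565.4,-191.0), yaw -0.66°, with 96.2 mm between holes (given as 96). Next, carry it to just above the studs.

Request:
arm_command(
  motion=[-1,-4,-1,0,0,0,0,-1,-16,-3,0,0,0,-0.2,-1,-36,-6,0,0,0,-0.4,-1,-62,-10,0,0,0,-0.7,-1,-92,-15,5,0,0,-0.7,-1,-122,-20,20,0,0,-0.7,-1,-150,-25,42,0,0,-0.7,-1,-174,-29,66,0,0,-0.7,-1,-192,-31,88,0,0,-0.7,-1,-202,-33,102,0,0,-0.7,-1,-205,-33.2,109,0,0,-0.7,-1,-205,-33.2,109,0,0,-0.7,-1,-205,-33.2,109,0,0,-0.7],
)

```text
t: 6.75
eef_pos: [616.4, 12.8, 90.9]
tcp_rot: [-3.141, -0.0, -1.57]
ft_force: [0.1, 0.2, -1.6]
opening: 0.166
```

Run:
```python
from look import *
st()
for n in ("wrist","side"):
    p,d=env.read_camera(n); np.save(n+'3.npy',p)
    q=p[60:260,120:440] if n=="wrist" else p[160:250,180:330]
    cv2.imwrite(f"pics/{n}3.png",cv2.resize(q,None,fx=2.5 if n=="wrist" else 5,fy=2.5 if n=="wrist" else 5,interpolation=cv2.INTER_CUBIC)[:,:,::-1])
```

```text
t 6.75 pos [616.4  12.8  90.9] rot [-1.7994e+02 -2.0000e-02 -8.9940e+01] F [ 0.1  0.2 -1.6] op 15.8 j [-0.09  0.62  1.7  -0.    0.82  1.48]
```

View pics/wrist3.png

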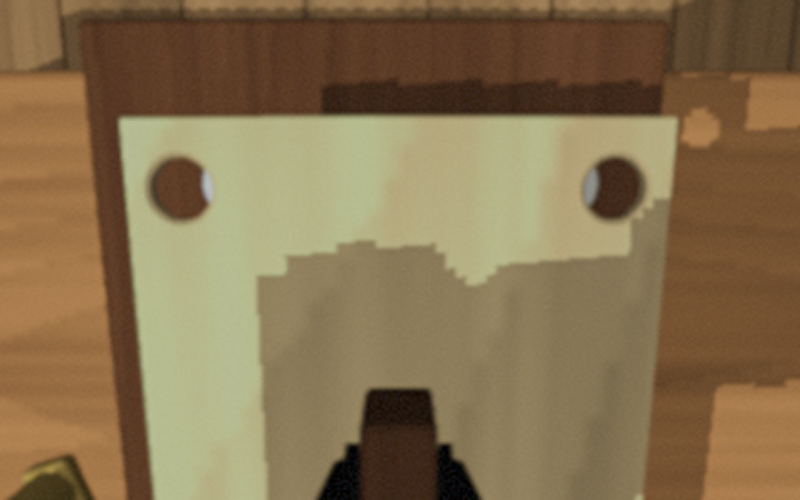

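View pics/side3.png

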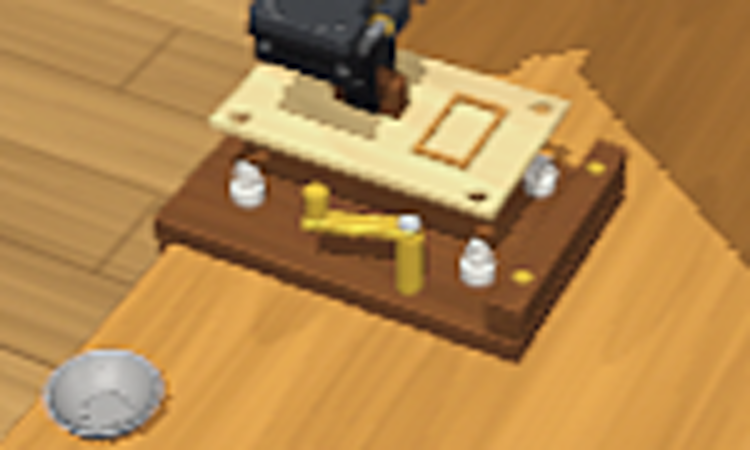

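Run:
```python
from fit import *
c=env.calibration("wrist"); p=np.load('wrist3.npy')
H=onz(c,[[192.4,135.2],[365.2,135.2]],90.9-9.6+6); print(H.round(1), 'mid',H.mean(0).round(1))
mid=H.mean(0)[:2]; print('plate centre',mid-[85,0],'rel TCP',mid-[85,0]-env.state()['eef_pos'][:2])
big=cv2.resize(p[100:170,150:410],None,fx=3,fy=6,interpolation=cv2.INTER_CUBIC)
for v,col in (([600.8,13.4,.0005],(255,0,0)),([598.8,13,.001],(0,0,255))):
    cn,_=cv2.findContours(render(c,v,4),0,2)
    for k in cn: cv2.polylines(big,[((k.reshape(-1,2)/4-[150,100])*[3,6]).astype(np.int32)],True,col)
cv2.imwrite("pics/w3o.png",big[:,:,::-1])
```

```text
[[686.3  60.6  87.3]
 [686.3 -35.1  87.3]] mid [686.3  12.7  87.3]
plate centre [601.31450878  12.74422486] rel TCP [-15.13832633   0.09713654]
```

View pics/w3o.png

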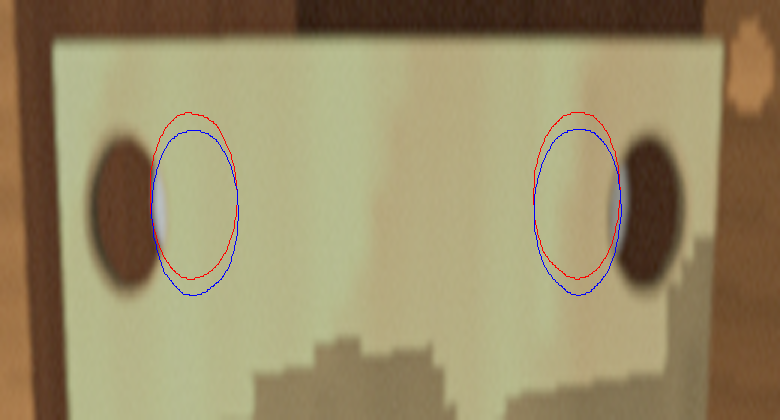

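The stud patches seen through the lip holes are symmetric and agree with the model to about 1 mm. I'll shift 0.6 mm in -x and lower gently.

Request:
arm_command(
  motion=[-1,0,0.6,6,0,0,0,-1,0,0.6,16,0,0,0,-1,0,0.6,26,0,0,0,-1,0,0.6,33,0,0,0,-1,0,0.6,37,0,0,0,-1,0,0.6,40,0,0,0,-1,0,0.6,42,0,0,0,-1,0,0.6,43,0,0,0,-1,0,0.6,43,0,0,0],
)

```text
t: 7.75
eef_pos: [615.6, 13.3, 48.2]
tcp_rot: [-3.141, -0.0, -1.569]
ft_force: [-3.3, -0.6, 6.8]
opening: 0.165
```

Run:
```python
from look import *
st()
for n in ("wrist","side"):
    p,d=env.read_camera(n); np.save(n+'4.npy',p)
    q=p[60:260,120:440] if n=="wrist" else p[160:250,180:330]
    f=2.5 if n=="wrist" else 5
    cv2.imwrite(f"pics/{n}4.png",cv2.resize(q,None,fx=f,fy=f,interpolation=cv2.INTER_CUBIC)[:,:,::-1])
```

```text
t 7.75 pos [615.6  13.3  48.2] rot [-1.7995e+02 -2.0000e-02 -8.9920e+01] F [-3.3 -0.6  6.8] op 15.7 j [-0.09  0.68  1.73 -0.    0.73  1.48]
```

View pics/wrist4.png

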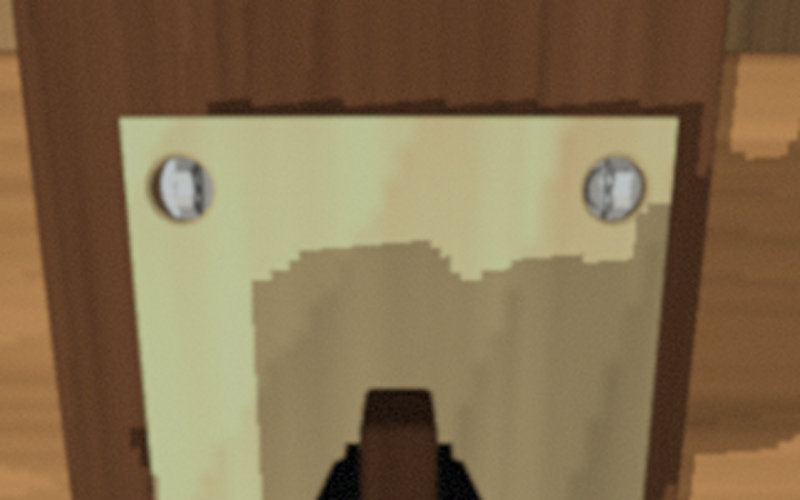

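View pics/side4.png

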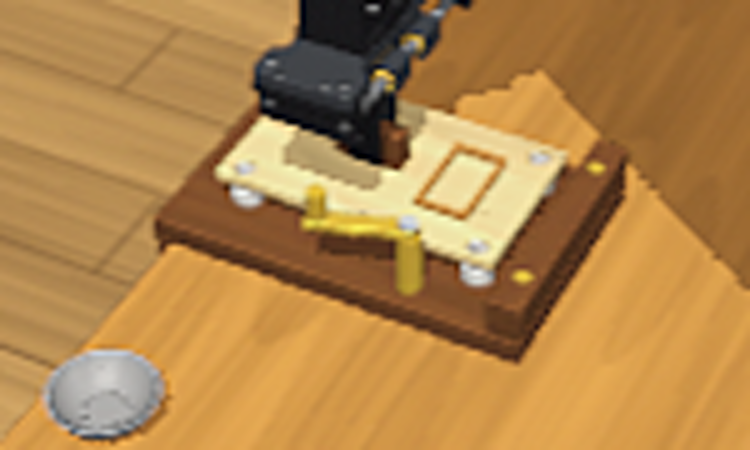

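All four stud heads stand in the holes, at rest height, with 6.8 N up. Now press slowly.

Request:
arm_command(
  motion=[-1,0,0,1,0,0,0,-1,0,0,2,0,0,0,-1,0,0,3,0,0,0,-1,0,0,4,0,0,0,-1,0,0,5,0,0,0,-1,0,0,6,0,0,0,-1,0,0,7,0,0,0,-1,0,0,8,0,0,0],
)

```text
t: 8.65
eef_pos: [616.5, 13.1, 41.2]
tcp_rot: [-3.138, -0.001, -1.569]
ft_force: [-5.1, -1.3, 26.1]
opening: 0.165
```

Request:
arm_command(
  motion=[-1,0,0.3,1,0,0,0,-1,0,0.5,2,0,0,0,-1,0,0.5,3,0,0,0,-1,0,0.5,4,0,0,0,-1,0,0.5,4,0,0,0],
)

```text
t: 9.15
eef_pos: [615.9, 13.2, 36.9]
tcp_rot: [-3.138, -0.001, -1.569]
ft_force: [-3.4, -3.0, 13.0]
opening: 0.169
```

Run:
```python
from look import *
st()
c=env.calibration("side")
p,d=env.read_camera("side"); C=cloud(c,d)
cv2.imwrite("pics/side5.png",cv2.resize(p[160:250,180:330],None,fx=5,fy=5,interpolation=cv2.INTER_CUBIC)[:,:,::-1])
h=cv2.cvtColor(p,cv2.COLOR_RGB2HSV)
# plate top height by location
for px,py in ((-62,45),(62,45),(-62,-45),(62,-45),(-80,0),(-95,0)):
    q=proj(c,[[600.8+px,13+py,34]])[0].round().astype(int); w=C[q[1]-1:q[1]+2,q[0]-1:q[0]+2].reshape(-1,3); print((px,py),q,np.median(w,0).round(1))
```

```text
t 9.15 pos [615.9  13.2  36.9] rot [-1.7982e+02 -3.0000e-02 -8.9900e+01] F [-3.4 -3.  13. ] op 16.1 j [-0.09  0.69  1.73 -0.    0.71  1.48]
(-62, 45) [268 208] [539.5  58.6  34.7]
(62, 45) [235 196] [663.7  54.8  32.9]
(-62, -45) [280 191] [539.8 -32.8  33.5]
(62, -45) [248 181] [586.9  98.4 155.1]
(-80, 0) [279 201] [522.7  12.6  32.7]
(-95, 0) [284 202] [505.5   8.7  33.5]
```

View pics/side5.png

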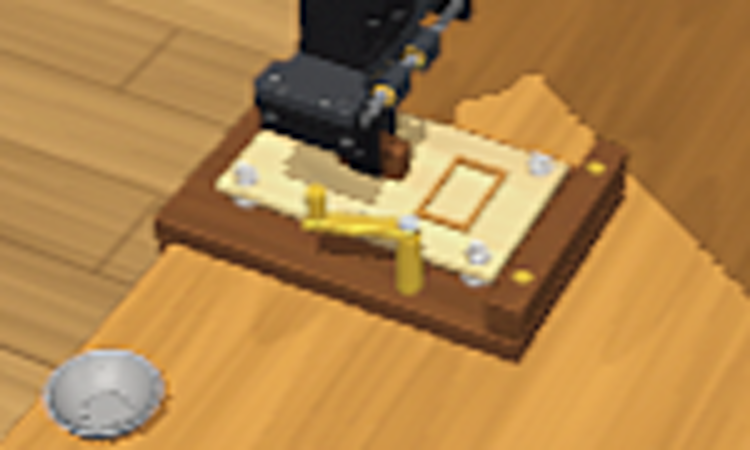

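The plate looks home, with its top measured at about 33.5 (34 expected). One more slight push, then release and rise to check.

Request:
arm_command(
  motion=[-1,0,0,1,0,0,0,-1,0,0,1.5,0,0,0,-1,0,0,1.5,0,0,0,-1,0,0,0,0,0,0,-0.3,0,0,-2,0,0,0,-0.3,0,0,-2,0,0,0,-0.3,0,0,-2,0,0,0,-0.3,0,5,-15,0,0,0,-0.3,0,15,-45,0,0,0,-0.3,0,30,-80,0,0,0,-0.3,0,45,-110,0,0,0,-1,0,55,-130,0,0,0,-1,0,60,-135,0,0,0,-1,0,60,-135,0,0,0],
)

```text
t: 10.6
eef_pos: [554.6, 13.4, 170.9]
tcp_rot: [-3.14, -0.0, -1.569]
ft_force: [-0.3, -0.2, -0.1]
opening: 0.154
```

Run:
```python
from look import *
st()
c=env.calibration("wrist")
p,d=env.read_camera("wrist"); C=cloud(c,d)
cv2.imwrite("pics/w6.png",p[:,:,::-1])
for px,py in ((-62,45),(62,45),(-62,-45),(62,-45),(-80,0),(-95,0),(50,0),(-95,-57),(95,57),(95,-57),(-95,57)):
    q=proj(c,[[600.8+px,13+py,34]])[0].round().astype(int)
    w=C[q[1]-1:q[1]+2,q[0]-1:q[0]+2].reshape(-1,3); print((px,py),q,np.median(w,0).round(1))
```

```text
t 10.6 pos [554.6  13.4 170.9] rot [-1.7992e+02 -1.0000e-02 -8.9910e+01] F [-0.3 -0.2 -0.1] op 14.6 j [-0.09  0.44  1.78 -0.    0.91  1.47]
(-62, 45) [236 214] [538.7  58.2  34.7]
(62, 45) [232  87] [662.8  57.4  34.8]
(-62, -45) [323 214] [539.  -32.3  35.3]
(62, -45) [328  87] [662.9 -32.1  35.4]
(-80, 0) [279 230] [521.2  13.4  34.7]
(-95, 0) [279 243] [506.6  13.4  35.2]
(50, 0) [280 101] [650.4  12.5  34.7]
(-95, -57) [333 243] [506.5 -44.3  35. ]
(95, 57) [217  49] [695.4  70.1  34.2]
(95, -57) [342  49] [695.2 -43.6  35.7]
(-95, 57) [226 243] [506.4  69.9  35. ]
```

View pics/w6.png

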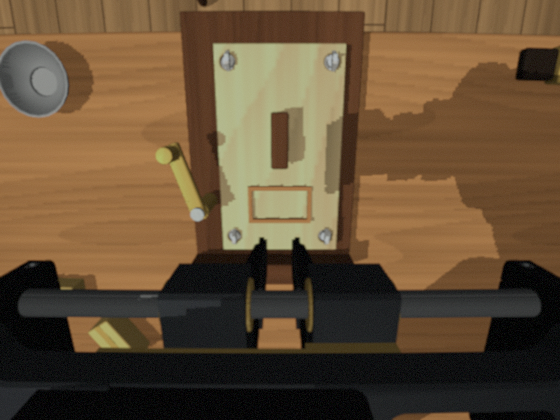

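All corners read 34.2–35.7 (about 0.7 camera bias), so it looks flat. The four stud heads stand through at (228,60), (332,61), (235,236) and (326,236). I'll also press the corners with shut fingers, -y cleat side first, to make sure they clicked.

Request:
arm_command(
  motion=[-1,12,4,25,0,0,0,-1,30,10,65,0,0,0,-1,46.4,15.6,100,0,0,0,-1,46.4,15.6,124,0,0,0,-1,46.4,15.6,132,0,0,0,-1,46.4,15.6,135,0,0,0,-1,46.4,15.6,137,0,0,0,-1,46.4,15.6,138,0,0,0,-1,46.4,15.6,138,0,0,0],
)

```text
t: 11.55
eef_pos: [538.2, -33.2, 34.1]
tcp_rot: [3.139, -0.001, -1.568]
ft_force: [-14.8, -6.3, 30.7]
opening: 0.005
```

30.7 N with the surface firm at z 34.1, so that corner is home. Next corners B, C, D at slightly less depth.

Request:
arm_command(
  motion=[-1,0,0,-4,0,0,0,-1,0,-10,-14,0,0,0,-1,0,-50,-16,0,0,0,-1,0,-95,-16,0,0,0,-1,0,-122,-12,0,0,0,-1,0,-124,-5,0,0,0,-1,0,-124,-2,0,0,0,-1,0,-124,-0.5,0,0,0,-1,0,-124,-0.3,0,0,0],
)

```text
t: 12.45
eef_pos: [663.9, -32.4, 34.3]
tcp_rot: [-3.138, -0.0, -1.569]
ft_force: [1.5, 2.2, 13.6]
opening: 0.003
```

Request:
arm_command(
  motion=[-1,0,0,-5,0,0,0,-1,-5,-8,-25,0,0,0,-1,-30,-8,-45,0,0,0,-1,-70,-4,-45,0,0,0,-1,-91,0,-30,0,0,0,-1,-91,0,-10,0,0,0,-1,-91,0,-3,0,0,0,-1,-91,0,-1,0,0,0,-1,-91,0,0.2,0,0,0,-1,-91,0,0.2,0,0,0],
)

```text
t: 13.45
eef_pos: [661.4, 59.0, 34.2]
tcp_rot: [3.139, 0.001, -1.57]
ft_force: [-12.2, 9.0, 21.3]
opening: 0.005
```

Request:
arm_command(
  motion=[-1,0,0,-4,0,0,0,-1,0,10,-14,0,0,0,-1,0,50,-16,0,0,0,-1,0,95,-16,0,0,0,-1,0,122,-12,0,0,0,-1,0,124,-5,0,0,0,-1,0,124,-2,0,0,0,-1,0,124,-0.5,0,0,0,-1,0,124,-0.3,0,0,0],
)

```text
t: 14.35
eef_pos: [539.3, 57.6, 34.1]
tcp_rot: [3.141, -0.0, -1.569]
ft_force: [-11.6, -1.7, 30.3]
opening: 0.006
```

All four corners are firm at z 34.1–34.3 under 14–31 N, so the plate is home. Now over to the block with the jaws turned 90°.

Request:
arm_command(
  motion=[-1,0,0,-20,0,0,0,-1,0,0,-60,0,0,0,-1,-5,5,-100,0,0,-8,0,-25,15,-130,0,0,-16,0,-60,30,-146,0,0,-24,0,-95,48,-146,0,0,-32,0,-130,66,-146,0,0,-40,0,-160,82,-146,0,0,-48,0,-190,96,-146,0,0,-56,0,-210,105,-146,0,0,-64,0,-217,108,-146,0,0,-72,0,-217,108,-146,0,0,-80,0,-217,108,-146,0,0,-88,0,-217,108,-146,0,0,-90,0,-217,108,-146,0,0,-90],
)

```text
t: 15.85
eef_pos: [431.8, 275.0, 178.6]
tcp_rot: [-3.141, -0.001, 0.002]
ft_force: [0.3, 0.1, 0.1]
opening: 0.498
```

Run:
```python
from look import *
st()
c=env.calibration("wrist")
p,d=env.read_camera("wrist"); C=cloud(c,d)
cv2.imwrite("pics/w7.png",p[:,:,::-1])
for q in env.silhouettes("wrist","block"):
    m=q['region']; P=C[m]; g=m&(C[:,:,2]>19)&(C[:,:,2]<30); v,u=np.where(g)
    print(np.round(q['location']),round(q['confidence'],2),m.sum(),np.percentile(P[:,2],90).round(1))
    if len(v)>50:
        G=onz(c,np.c_[u,v],24); print(cv2.minAreaRect(G[:,:2].astype(np.float32)),len(v))
```

```text
t 15.85 pos [431.8 275.  178.6] rot [-1.7999e+02 -4.0000e-02  9.0000e-02] F [0.3 0.1 0.1] op 47.3 j [ 0.44  0.38  1.88 -0.    0.89  0.44]
[281. 185.] 0.69 1093 26.0
((434.2160339355469, 280.87457275390625), (50.77129364013672, 23.456403732299805), 89.59458923339844) 1020
[225. 244.] 0.6 1286 32.7
((368.45428466796875, 226.6435546875), (69.07019805908203, 29.31862449645996), 7.326225280761719) 179
```

View pics/w7.png

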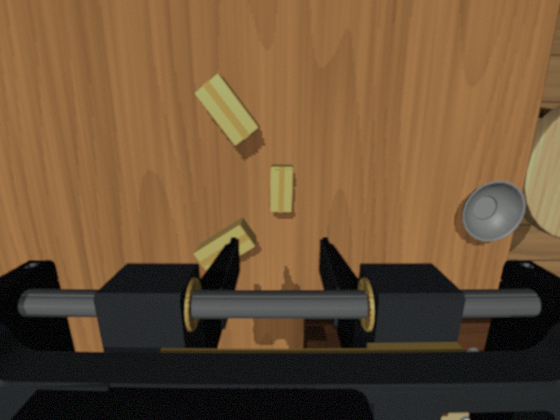

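The block is at px (282,190), (434.2,280.9) mm, 50.8x23.5, long axis along y. The larger look-alikes at (226,108) and (226,244) are clear of the fingers. Grasp.

Request:
arm_command(
  motion=[0,1,-3,25,0,0,0,0,2.4,-5.9,65,0,0,0,0,2.4,-5.9,105,0,0,0,0,2.4,-5.9,140,0,0,0,0,2.4,-5.9,158,0,0,0,0,2.4,-5.9,166,0,0,0,0,2.4,-5.9,168.5,0,0,0,-1,2.4,-5.9,168.5,0,0,0,-1,2.4,-5.9,168.5,0,0,0,-1,2.4,-5.9,168.5,0,0,0,-1,2.4,-5.9,168.5,0,0,0,-1,2.4,-5.9,168.5,0,0,0],
)

```text
t: 17.15
eef_pos: [433.7, 280.9, 10.8]
tcp_rot: [-3.141, -0.001, 0.002]
ft_force: [-0.7, 0.0, 6.5]
opening: 0.25
```

Request:
arm_command(
  motion=[-1,0,0,-5,0,0,0,-1,0,0,-25,0,0,0,-1,0,0,-65,0,0,0,-1,0,0,-110,0,0,0,-1,8,20,-145,0,0,0,-1,25,55,-160,0,0,0,-1,30,65,-160,0,0,0,-1,30,65,-160,0,0,0],
)

```text
t: 17.95
eef_pos: [463.8, 214.7, 170.3]
tcp_rot: [-3.142, -0.001, -0.001]
ft_force: [-0.2, -0.3, -0.6]
opening: 0.247
```

Run:
```python
from look import *
s=st()
def T(pos,rot): M=np.eye(4); M[:3,:3]=R.from_euler('xyz',rot).as_matrix(); M[:3,3]=pos; return M
c=env.calibration("wrist"); rel=np.linalg.inv(T(s['eef_pos'],s['tcp_rot']))@c['cam_to_world']
c6=dict(c); c6['cam_to_world']=T([554.6,13.4,170.9],np.radians([-179.92,-.01,-89.91]))@rel
p=cv2.imread("pics/w6.png")[:,:,::-1]
print(proj(c6,[[600.8-62,13+45,34]]))
fit_im=cv2.resize(p[170:255,205:355],None,fx=5,fy=5,interpolation=cv2.INTER_CUBIC)
cx,cy=550.8,13.2
for hx,hy,z,col in ((15,28,39,(255,0,0)),(19,32,39,(0,255,0))):
    q=proj(c6,[[cx+a*hx,cy+b*hy,z] for a,b in((1,1),(1,-1),(-1,-1),(-1,1))])
    cv2.polylines(fit_im,[((q-[205,170]+.5)*5).astype(np.int32)],True,col)
q=proj(c6,[[cx+50+a*100,cy+b*60,34] for a,b in((1,1),(1,-1),(-1,-1),(-1,1))])
cv2.polylines(fit_im,[((q-[205,170]+.5)*5).astype(np.int32)],True,(0,0,255))
cv2.imwrite("pics/fence.png",fit_im[:,:,::-1])
```

```text
t 17.95 pos [463.8 214.7 170.3] rot [-1.8e+02 -3.0e-02 -5.0e-02] F [-0.2 -0.3 -0.6] op 23.5 j [ 0.3   0.39  1.89 -0.    0.87  0.31]
[[235.89715129 213.5592113 ]]
```

View pics/fence.png

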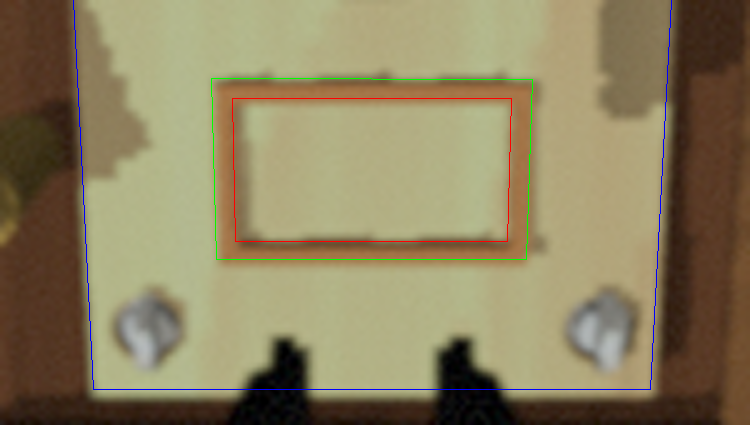

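The overlay is about 1 mm off, so the pocket centre is about (550.2,12.7). Carry the block there and hover.

Request:
arm_command(
  motion=[-1,3,6,0,0,0,0,-1,11,26,0,0,0,0,-1,24,56,0,0,0,0,-1,40,93,0,0,0,0,-1,56,130,0,0,0,0,-1,70,163,0,0,0,0,-1,81,188,10,0,0,0,-1,86,200,35,0,0,0,-1,86.4,202,65,0,0,0,-1,86.4,202,85,0,0,0,-1,86.4,202,95,0,0,0,-1,86.4,202,95,0,0,0,-1,86.4,202,95,0,0,0],
)

```text
t: 19.25
eef_pos: [550.3, 14.3, 75.3]
tcp_rot: [3.142, -0.0, 0.002]
ft_force: [-0.0, -0.4, -1.1]
opening: 0.249
```

Run:
```python
from look import *
s=st()
c=env.calibration("wrist")
p,d=env.read_camera("wrist"); np.save('w8.npy',p)
cv2.imwrite("pics/w8.png",p[:,:,::-1])
p,d=env.read_camera("side"); cv2.imwrite("pics/s8.png",cv2.resize(p[160:250,210:340],None,fx=6,fy=6,interpolation=cv2.INTER_CUBIC)[:,:,::-1])
```

```text
t 19.25 pos [550.3  14.3  75.3] rot [ 1.8e+02 -0.0e+00  1.3e-01] F [-0.  -0.4 -1.1] op 23.7 j [-0.09  0.57  1.88 -0.    0.69 -0.1 ]
```

View pics/w8.png

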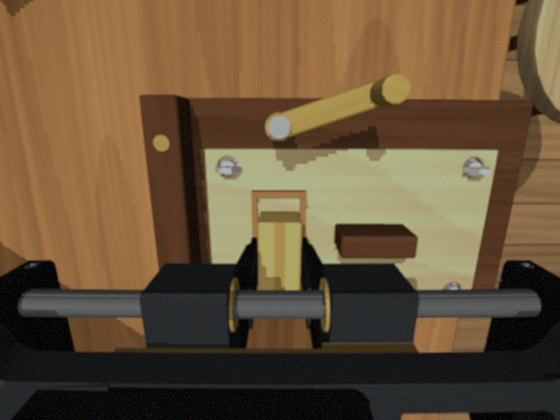

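View pics/s8.png

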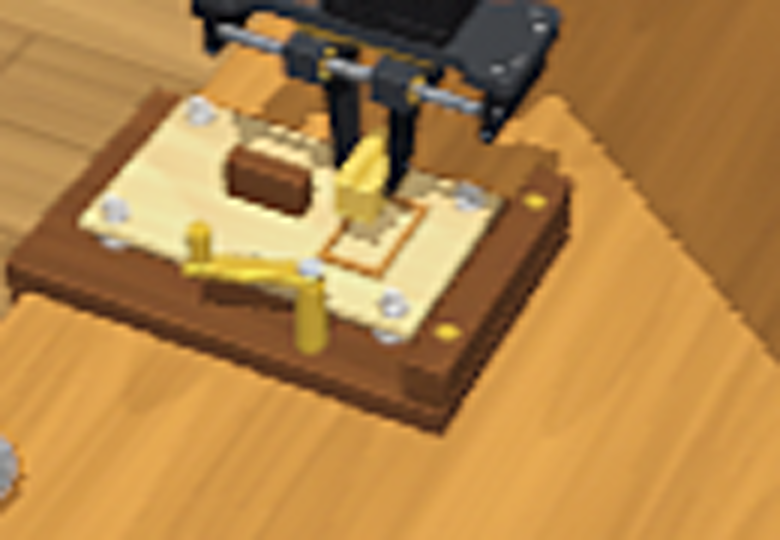

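Run:
```python
from look import *
c=env.calibration("wrist"); p=np.load('w8.npy')
im=cv2.resize(p[180:300,230:330],None,fx=6,fy=5,interpolation=cv2.INTER_CUBIC)
X0,Y0=230,180
def dr(pts,col):
    q=proj(c,pts); cv2.polylines(im,[((q-[X0,Y0]+.5)*[6,5]).astype(np.int32)],True,col)
s=env.state()['eef_pos']
for hx,hy,z,col in ((15,28,39,(255,0,0)),(19,32,39,(0,255,0))):
    dr([[550.2+a*hx,12.7+b*hy,z] for a,b in((1,1),(1,-1),(-1,-1),(-1,1))],col)
for z in (64.5,88.5): dr([[s[0]+a*12,s[1]+b*25,z] for a,b in((1,1),(1,-1),(-1,-1),(-1,1))],(0,0,255))
cv2.imwrite("pics/w8c.png",im[:,:,::-1])
```

```text
(no output)
```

View pics/w8c.png

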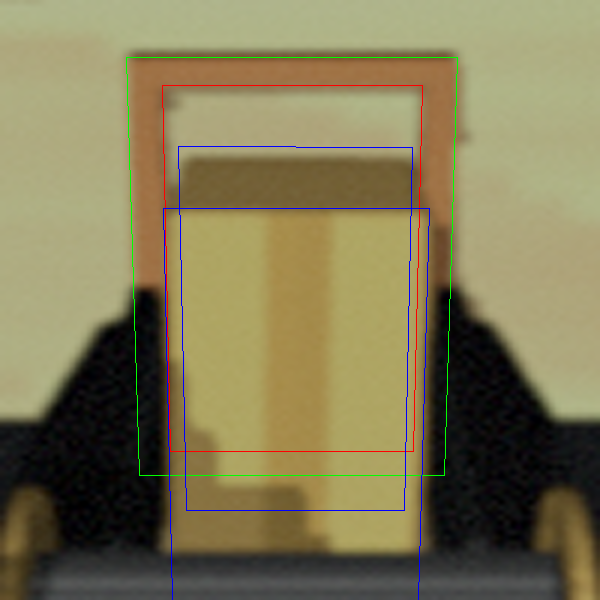

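The pocket model at (550.2,12.7) and the held block overlay well, so I lower it with a 1 mm y shift.

Request:
arm_command(
  motion=[-1,0,1,5,0,0,0,-1,0,1.1,13,0,0,0,-1,0,1.1,20,0,0,0,-1,0,1.1,25,0,0,0,-1,0,1.1,28,0,0,0,-1,0,1.1,29.5,0,0,0,-1,0,1.1,30.3,0,0,0,-1,0,1.1,30.3,0,0,0],
)

```text
t: 20.15
eef_pos: [550.2, 12.7, 44.9]
tcp_rot: [3.141, -0.0, 0.002]
ft_force: [0.2, 0.0, -1.3]
opening: 0.249
```

Run:
```python
from look import *
s=st()
p,d=env.read_camera("wrist"); cv2.imwrite("pics/w9.png",cv2.resize(p[150:320,200:360],None,fx=4.5,fy=3.5,interpolation=cv2.INTER_CUBIC)[:,:,::-1])
p,d=env.read_camera("side"); cv2.imwrite("pics/s9.png",cv2.resize(p[160:250,210:340],None,fx=6,fy=6,interpolation=cv2.INTER_CUBIC)[:,:,::-1])
```

```text
t 20.15 pos [550.2  12.7  44.9] rot [ 1.7999e+02 -2.0000e-02  9.0000e-02] F [ 0.2  0.  -1.3] op 23.7 j [-0.1   0.62  1.9  -0.    0.63 -0.1 ]
```

View pics/w9.png

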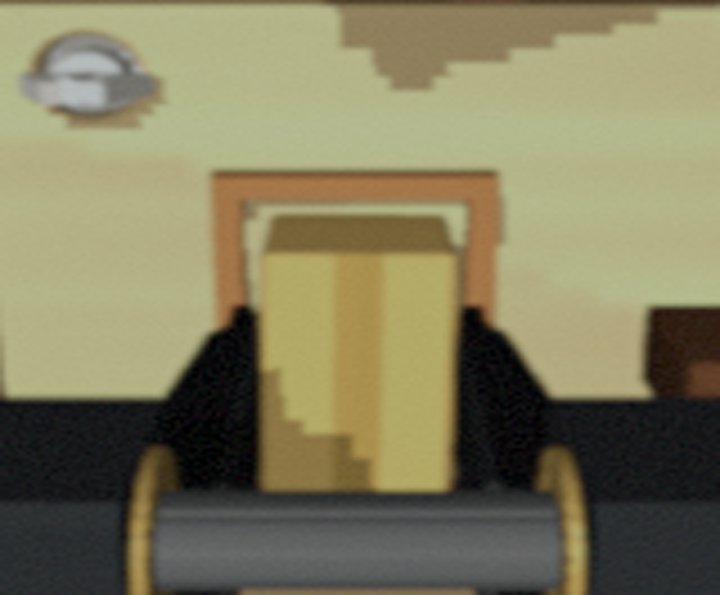

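View pics/s9.png

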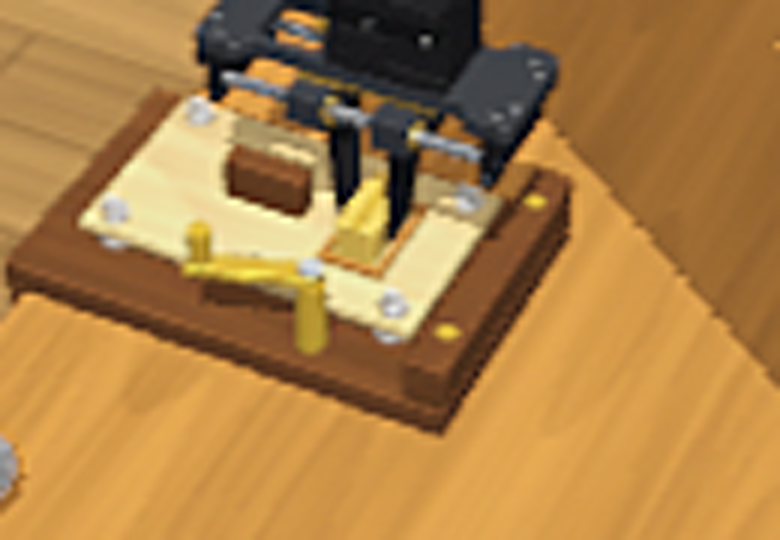

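The block stands inside the fence with small gaps on the sides and +y end. Lower the last millimetre, release and rise.

Request:
arm_command(
  motion=[-1,0,0,0.5,0,0,0,-1,0,0,0.9,0,0,0,-1,0,0,0.9,0,0,0,-0.2,0,0,0.5,0,0,0,-0.2,0,0,0.5,0,0,0,-0.2,0,0,0.5,0,0,0,-0.2,0,0,-4,0,0,0,-0.2,0,0,-20,0,0,0,-0.2,0,0,-50,0,0,0,-0.2,0,0,-90,0,0,0,-1,0,0,-115,0,0,0,-1,0,0,-125,0,0,0,-1,0,0,-125,0,0,0],
)

```text
t: 21.55
eef_pos: [550.4, 12.8, 170.6]
tcp_rot: [3.141, -0.002, 0.002]
ft_force: [-1.2, -0.6, -0.9]
opening: 0.204
```

Run:
```python
from look import *
s=st()
c=env.calibration("wrist");p,d=env.read_camera("wrist"); cv2.imwrite("pics/w10.png",p[:,:,::-1])
C=cloud(c,d)
q=proj(c,[[550.2,y,58] for y in (-5,5,20,30)]).round().astype(int); print([C[v,u].round(1).tolist() for u,v in q])
for l in ('keeper_knob','keeper_pivot'):
  for r in env.spot_point("wrist",l)[:2]: print(l,r['location'],r['confidence'],onz(c,[r['location']],Z[l]).round(1))
```

```text
t 21.55 pos [550.4  12.8 170.6] rot [ 1.7998e+02 -1.2000e-01  9.0000e-02] F [-1.2 -0.6 -0.9] op 19.4 j [-0.1   0.44  1.79 -0.    0.91 -0.1 ]
[[550.0, -4.9, 59.6], [550.0, 5.1, 59.4], [550.0, 20.8, 59.3], [550.0, 30.3, 59.2]]
keeper_knob [351.6, 97.2] 0.84 [[606.4 107.5  92. ]]
keeper_knob [277.7, 198.4] 0.54 [[549.7  27.6  92. ]]
keeper_pivot [276.6, 119.0] 0.78 [[548.8  91.4  62. ]]
```

View pics/w10.png

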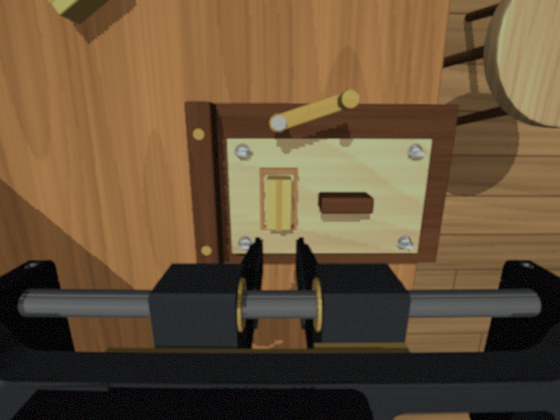

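The block lies flat in the pocket at px (279,203), top about 58.4 after bias. The knob is at px (350,98), about (605.4,107.1), so the keeper is at about 18° outward (about 0.2 rad). Next I pinch the knob from above.

Request:
arm_command(
  motion=[-0.2,8,-14,0,0,0,0,-0.2,25,-43,5,0,0,0,-0.2,44,-75,20,0,0,0,-0.2,54,-92,45,0,0,0,-0.2,55,-94.3,70,0,0,0,-0.2,55,-94.3,86,0,0,0,-0.2,55,-94.3,94,0,0,0,-0.2,55,-94.3,95.6,0,0,0,-0.2,55,-94.3,95.6,0,0,0],
)

```text
t: 22.6
eef_pos: [605.2, 107.3, 74.1]
tcp_rot: [3.142, 0.0, 0.001]
ft_force: [-0.1, 0.0, -0.0]
opening: 0.399
```

Run:
```python
from look import *
s=st()
p,d=env.read_camera("wrist"); cv2.imwrite("pics/w11.png",p[:,:,::-1])
p,d=env.read_camera("side"); cv2.imwrite("pics/s11.png",cv2.resize(p[140:250,200:340],None,fx=5,fy=5,interpolation=cv2.INTER_CUBIC)[:,:,::-1])
```

```text
t 22.6 pos [605.2 107.3  74.1] rot [1.8e+02 0.0e+00 8.0e-02] F [-0.1  0.  -0. ] op 37.9 j [ 0.07  0.64  1.72 -0.    0.79  0.07]
```

View pics/w11.png

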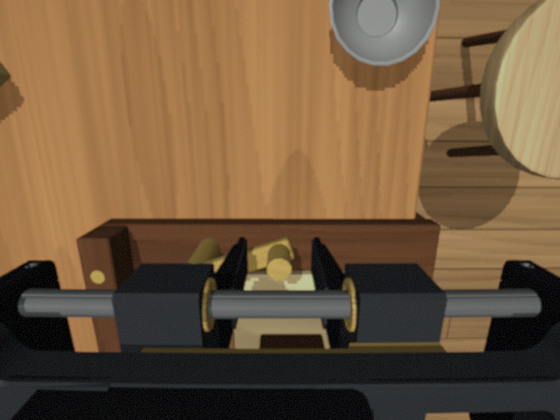

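View pics/s11.png

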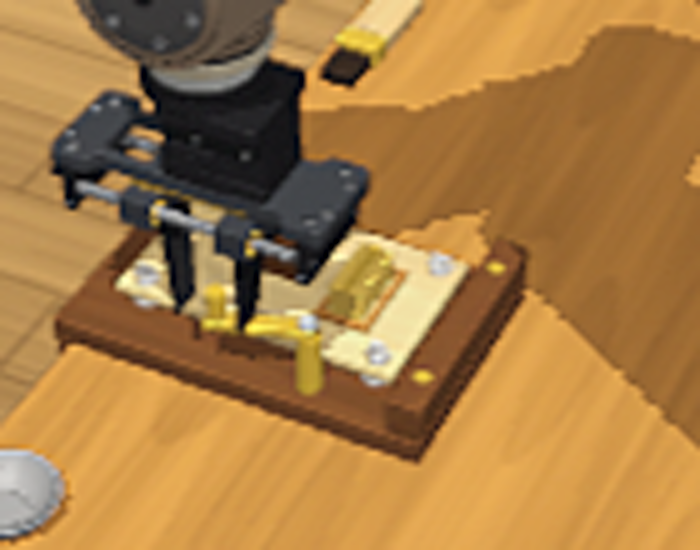

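The knob sits between the fingers (279,265). Pinch.

Request:
arm_command(
  motion=[-1,0,0,0,0,0,0,-1,0,0,0,0,0,0,-1,0,0,0,0,0,0,-1,0,0,0,0,0,0],
)

```text
t: 23.1
eef_pos: [605.1, 107.1, 74.4]
tcp_rot: [3.142, -0.001, 0.001]
ft_force: [0.3, 0.4, 1.1]
opening: 0.137
```

Run:
```python
from look import *
s=st()
x,y=s['eef_pos'][:2]-[550.4,88.8]; print(np.hypot(x,y),np.degrees(np.arctan2(y,x)))
a0=np.arctan2(y,x)
for a in np.radians([15,9,3,-4,-11,-18,-25,-32,-39,-46,-53,-60,-67,-74,-81,-86,-90,-92]):
    t=np.array([58*np.cos(a),58*np.sin(a)])-[x,y]; print(round(np.degrees(a)),round(t[0],1),round(-t[1],1))
```

```text
t 23.1 pos [605.1 107.1  74.4] rot [ 1.8e+02 -3.0e-02  8.0e-02] F [0.3 0.4 1.1] op 13.0 j [ 0.07  0.64  1.72 -0.    0.79  0.07]
57.71252887152766 18.490924089467804
15 1.3 3.3
9 2.6 9.2
3 3.2 15.3
-4 3.1 22.3
-11 2.2 29.4
-18 0.4 36.2
-25 -2.2 42.8
-32 -5.5 49.0
-39 -9.7 54.8
-46 -14.4 60.0
-53 -19.8 64.6
-60 -25.7 68.5
-67 -32.1 71.7
-74 -38.7 74.1
-81 -45.7 75.6
-86 -50.7 76.2
-90 -54.7 76.3
-92 -56.8 76.3
```

Request:
arm_command(
  motion=[-1,1.3,3.3,0,0,0,0,-1,2.6,9.2,0,0,0,0,-1,3.2,15.3,0,0,0,0,-1,3.1,22.3,0,0,0,0,-1,2.2,29.4,0,0,0,0,-1,0.4,36.2,0,0,0,0,-1,0.4,36.2,0,0,0,0],
)

```text
t: 23.8
eef_pos: [606.0, 69.9, 74.3]
tcp_rot: [3.141, -0.002, 0.001]
ft_force: [4.5, -0.1, -1.4]
opening: 0.135
```

Run:
```python
from look import *
s=st()
p,d=env.read_camera("wrist"); cv2.imwrite("pics/w12.png",p[:,:,::-1])
p,d=env.read_camera("side"); cv2.imwrite("pics/s12.png",cv2.resize(p[140:250,200:340],None,fx=5,fy=5,interpolation=cv2.INTER_CUBIC)[:,:,::-1])
```

```text
t 23.8 pos [606.   69.9  74.3] rot [ 1.7998e+02 -9.0000e-02  4.0000e-02] F [ 4.5 -0.1 -1.4] op 12.8 j [ 0.01  0.64  1.73 -0.    0.78  0.01]
```

View pics/w12.png

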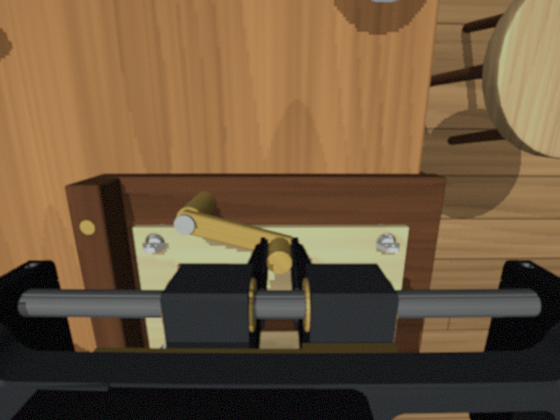

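View pics/s12.png

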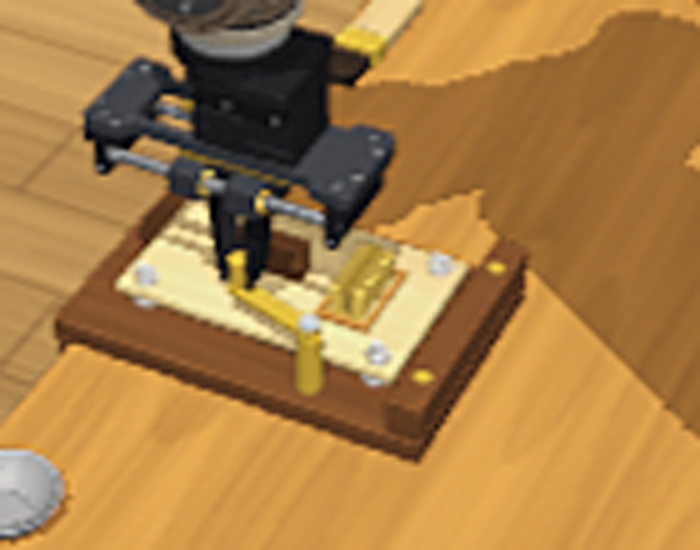

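The keeper follows, pinched at (281,255). Continue round to the stop.

Request:
arm_command(
  motion=[-1,-2.6,6.6,0,0,0,0,-1,-5.9,12.8,0,0,0,0,-1,-10.1,18.6,0,0,0,0,-1,-14.8,23.8,0,0,0,0,-1,-20.2,28.4,0,0,0,0,-1,-26.1,32.3,0,0,0,0,-1,-32.5,35.5,0,0,0,0,-1,-39.1,37.9,0,0,0,0,-1,-46.1,39.4,0,0,0,0,-1,-51.1,40,0,0,0,0,-1,-54.5,40.1,0,0,0,0,-1,-56,40.1,0,0,0,0,-1,-57,40.1,0,0,0,0,-1,-57,40.1,0,0,0,0],
)

```text
t: 25.3
eef_pos: [549.9, 27.8, 74.5]
tcp_rot: [3.138, -0.003, 0.003]
ft_force: [6.0, -24.6, -1.0]
opening: 0.139
```

Request:
arm_command(
  motion=[-1,-0.5,1.5,0,0,0,0,-1,-1.5,2.3,0,0,0,0,-1,-2,2.5,0,0,0,0,-1,-2,2.5,0,0,0,0],
)

```text
t: 25.7
eef_pos: [549.8, 27.5, 74.5]
tcp_rot: [3.14, -0.007, 0.002]
ft_force: [15.9, -4.9, -7.7]
opening: 0.139
```

The force rises to 15.9 N with no x motion, so it's at the stop. Ease, release and rise.

Request:
arm_command(
  motion=[-1,1.2,0.5,0,0,0,0,-0.4,1.2,0.5,0,0,0,0,-0.4,1.2,0.5,0,0,0,0,-0.4,1.2,0.5,0,0,0,0,-0.4,1.2,0.5,-10,0,0,0,-0.4,1.2,0.5,-35,0,0,0,-0.4,1.2,0,-70,0,0,0,-0.4,1.2,-10,-105,0,0,0,-0.4,1.2,-15,-125,0,0,0,-0.4,1.2,-15,-130,0,0,0,-0.4,1.2,-15,-130,0,0,0],
)

```text
t: 26.8
eef_pos: [547.5, 43.3, 204.6]
tcp_rot: [3.141, -0.001, 0.002]
ft_force: [-0.9, -0.7, 0.2]
opening: 0.302
```

Run:
```python
from look import *
s=st()
c=env.calibration("wrist");p,d=env.read_camera("wrist"); cv2.imwrite("pics/w13.png",p[:,:,::-1])
C=cloud(c,d)
for px,py in ((-62,45),(62,45),(-62,-45),(62,-45),(95,57),(95,-57),(-95,57)):
    q=proj(c,[[600.5+px,12.8+py,34]])[0].round().astype(int)
    if q[1]<420: print((px,py),C[q[1]-1:q[1]+2,q[0]-1:q[0]+2].reshape(-1,3)[:,2].mean().round(1))
kn=[r for r in env.spot_point("wrist",'keeper_knob')][:1]; pv=[r for r in env.spot_point("wrist",'keeper_pivot')][:1]
for l,r in (('keeper_knob',kn),('keeper_pivot',pv)):
  for q in r: print(l,q['location'],q['confidence'],onz(c,[q['location']],Z[l]).round(1))
p,d=env.read_camera("side"); cv2.imwrite("pics/s13.png",cv2.resize(p[140:250,200:340],None,fx=5,fy=5,interpolation=cv2.INTER_CUBIC)[:,:,::-1])
p,d=env.read_camera("top"); cv2.imwrite("pics/t13.png",p[:,:,::-1])
```

```text
t 26.8 pos [547.5  43.3 204.6] rot [ 1.7999e+02 -5.0000e-02  1.1000e-01] F [-0.9 -0.7  0.2] op 28.6 j [-0.04  0.39  1.76 -0.    0.99 -0.04]
(-62, 45) 35.6
(62, 45) 34.9
(-62, -45) 35.2
(62, -45) 35.1
(95, 57) 35.4
(95, -57) 120.9
(-95, 57) 35.0
keeper_knob [282.0, 218.3] 0.86 [[550.8  29.8  92. ]]
keeper_pivot [279.0, 153.2] 0.76 [[547.9  88.9  62. ]]
```

View pics/w13.png

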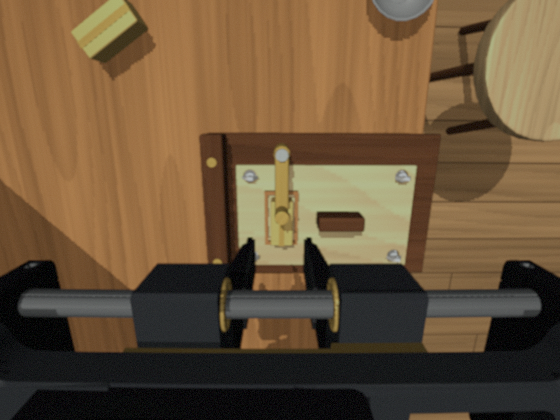

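View pics/s13.png

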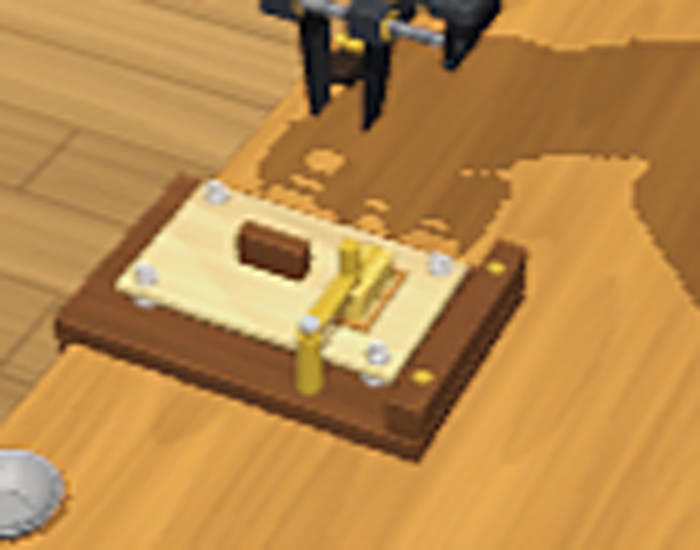

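View pics/t13.png

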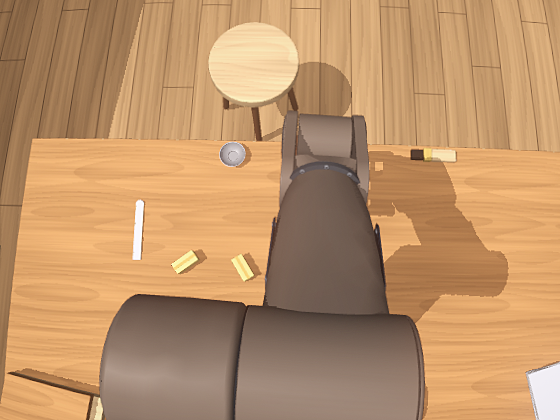

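The keeper lies across the block with its knob at px (282,217), about (550.8,29.8), straight below the pivot. The plate is flat and the bystanders are unmoved in the top view. One light push with shut fingers will confirm the stop.

Request:
arm_command(
  motion=[-1,12,4,20,0,0,0,-1,32,12.5,55,0,0,0,-1,34,12.5,95,0,0,0,-1,34,12.5,120,0,0,0,-1,34,12.5,128,0,0,0,-1,30,12.5,128,0,0,0,-1,26,12.5,128,0,0,0,-1,24,12.5,128,0,0,0,-1,23,12.5,128,0,0,0,-1,23,12.5,128,0,0,0],
)

```text
t: 28.05
eef_pos: [570.9, 30.8, 77.0]
tcp_rot: [3.141, -0.001, 0.002]
ft_force: [-0.6, -0.1, -0.4]
opening: 0.006
```

Request:
arm_command(
  motion=[-1,-1,0,0,0,0,0,-1,-2,0,0,0,0,0,-1,-2.5,0,0,0,0,0,-1,-2.5,0,0,0,0,0],
)

```text
t: 28.45
eef_pos: [568.1, 30.8, 76.1]
tcp_rot: [3.142, 0.0, 0.001]
ft_force: [0.6, -0.5, 0.9]
opening: 0.006
```

Request:
arm_command(
  motion=[-1,-1,0,0,0,0,0,-1,-2,0,0,0,0,0,-1,-3,0,0,0,0,0,-1,-3,0,0,0,0,0],
)

```text
t: 28.85
eef_pos: [565.0, 30.8, 76.1]
tcp_rot: [3.142, 0.0, 0.001]
ft_force: [0.2, 0.0, -1.4]
opening: 0.004
```

Request:
arm_command(
  motion=[-1,-1,0,0,0,0,0,-1,-2,0,0,0,0,0,-1,-2,0,0,0,0,0],
)

```text
t: 29.15
eef_pos: [564.2, 30.8, 76.3]
tcp_rot: [3.141, -0.003, 0.001]
ft_force: [5.0, 0.9, -2.5]
opening: 0.006
```

Run:
```python
from look import *
s=st()
p,d=env.read_camera("wrist"); cv2.imwrite("pics/w14.png",cv2.resize(p[180:330,200:360],None,fx=4.5,fy=4)[:,:,::-1])
```

```text
t 29.15 pos [564.2  30.8  76.3] rot [ 1.7999e+02 -1.5000e-01  8.0000e-02] F [ 5.   0.9 -2.5] op 0.6 j [-0.06  0.58  1.84  0.    0.71 -0.06]
```

View pics/w14.png

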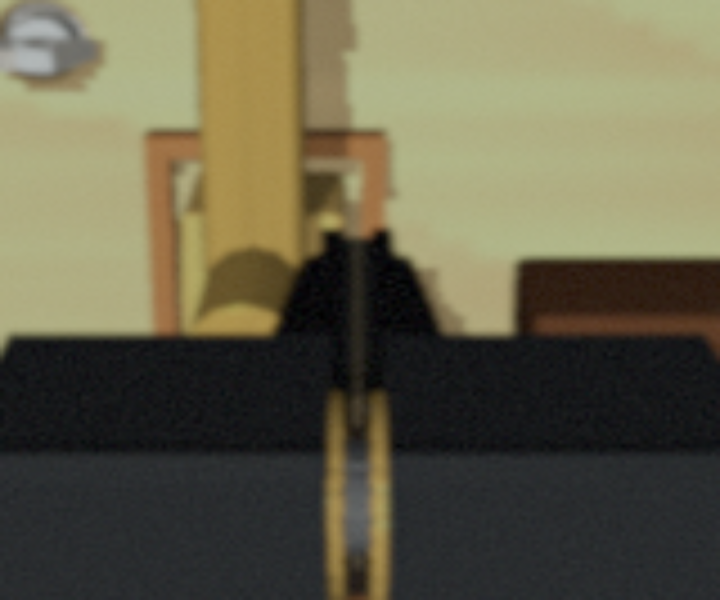

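There is contact with 5 N at x 564.2, where about 1 N would move the keeper, so it is stopped. One more nudge, then back away and up.

Request:
arm_command(
  motion=[-1,-0.6,0,0,0,0,0,-1,-0.6,0,0,0,0,0],
)

```text
t: 29.4
eef_pos: [564.1, 30.7, 76.4]
tcp_rot: [3.141, -0.004, 0.001]
ft_force: [6.8, 1.0, -3.8]
opening: 0.002
```

Request:
arm_command(
  motion=[-1,3,0,0,0,0,0,-1,8,0,0,0,0,0,-1,12,0,-15,0,0,0,-1,12,0,-50,0,0,0,-1,12,0,-90,0,0,0,-1,5,-10,-120,0,0,0,-1,-10,-30,-130,0,0,0,-1,-15,-35,-130,0,0,0,-1,-15,-35,-130,0,0,0],
)

```text
t: 30.3
eef_pos: [547.0, 66.2, 206.0]
tcp_rot: [3.141, 0.0, 0.003]
ft_force: [0.5, -0.5, 0.1]
opening: 0.005
```

Run:
```python
from look import *
s=st()
c=env.calibration("wrist");p,d=env.read_camera("wrist"); C=cloud(c,d); cv2.imwrite("pics/w15.png",p[:,:,::-1])
for px,py in ((-62,45),(62,45),(62,-45),(95,57),(-95,57),(-62,-45)):
    q=proj(c,[[600.5+px,12.8+py,34]])[0].round().astype(int); print((px,py),q,C[q[1]-1:q[1]+2,q[0]-1:q[0]+2].reshape(-1,3)[:,2].mean().round(1))
for l in ('keeper_knob','keeper_pivot'):
  for q in env.spot_point("wrist",l)[:1]: print(l,q['location'],q['confidence'],onz(c,[q['location']],Z[l]).round(1))
```

```text
t 30.3 pos [547.   66.2 206. ] rot [1.7999e+02 3.0000e-02 1.6000e-01] F [ 0.5 -0.5  0.1] op 0.5 j [ 0.    0.4   1.75 -0.    0.99 -0.  ]
(-62, 45) [271 198] 35.0
(62, 45) [379 199] 35.2
(62, -45) [373 270] 35.3
(95, 57) [409 188] 34.9
(-95, 57) [242 188] 73.3
(-62, -45) [272 270] 293.0
keeper_knob [282.9, 240.6] 0.7 [[551.1  29.2  92. ]]
keeper_pivot [282.3, 173.8] 0.69 [[550.6  90.8  62. ]]
```

View pics/w15.png

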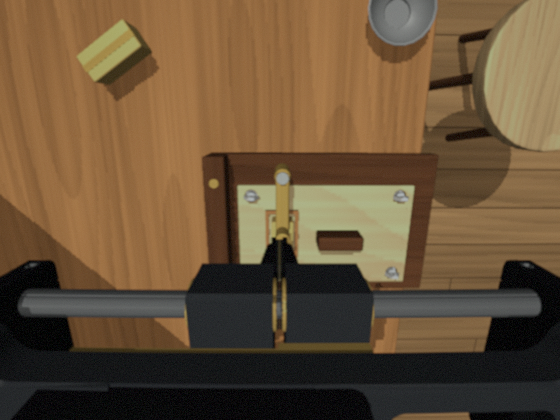

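The picture shows the keeper straight across the block, pivot at (282,177) and knob at (282,238). The plate is flat with its studs through, and the robot is clear. I hand the job in.

```bash
python3 -c "
from cell import env
print(env.job_done()); print(env.state()['t'])"
```

```text
the job is handed in; nothing more can be done
None
the job is handed in; nothing more can be done
```

The job is done and was handed in at about 30 s of the 72 s allowed. In order: I snapped the plate onto the four studs with its pocket at the cleat, laid the smallest block in the pocket, then swung the keeper to its stop.

- **Plate:** Pressed at all four corners with 14–31 N, its top stayed firm at z 34.1–34.3 mm (34 is fully home), so all four studs should have clicked. Camera depth read about 1 mm higher, at 34.9–35.3 mm. I put that down to camera bias.
- **Block:** It sits inside the fence, with its top at about 59.3 mm by camera, or about 58.4 mm allowing for the same bias (58 expected).
- **Keeper:** It stayed put under a 7 N push, where about 1 N would move it. Its knob was straight along hook -y from the pivot to about 1 mm.
- **Bystanders:** The dish, folder and brush were unmoved in the top view taken just after the keeper was swung. The arm was clear of everything at the end.
- **Check that disagreed:** The knob pinch read 13 mm open for a 14 mm knob, but the keeper followed the fingers normally.

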